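# Load the revolving cup stand, click by click, in a flat kitchen

### The arm

A 7-joint arm with a two-finger parallel gripper is mounted at the origin on the work surface. World frame = base frame: x ahead of the robot, y to its left, z up, the work surface at z = 0. Lengths are in m, angles in rad, forces in N, time in s.
With the tool pointing down it reaches from about 0.425 to 0.875 m from the base axis. Payload 4.7 kg.
Tool frame: the origin (TCP) lies at the very end of the fingers, on their centre line; the grasp point (between the pads) lies 19 mm behind it; x points along the fingers, y is the direction in which the jaws open and shut, and the axes are right-handed (so a half turn about x gives the same grasp; the last joint's range is limited). The gripper opens to 87 mm and grips with 3 to 60 N. Pads are 19 mm wide; open, the fingers measure 117 mm over their backs; the gripper's body (75 mm by 190 mm) begins 51 mm behind the grasp point.
Start: joints at [-1.096, 0.321, -0.07, 1.45, 0.023, 1.371, -0.057], TCP at [0.289, 0.582, 0.223] pointing down, gripper open.
Joint ranges: [-2.86, 2.86], [-0.3, 2.09], [-1.38, 1.24], [0.06, 2.45], [-1.56, 4.7], [0.09, 2.05], [-2.69, 2.69]. Speed limits (rad/s): [2.57, 2.57, 3.14, 3.14, 3.14, 3.14, 3.14].

### API

Orientations are given as a rotation vector (axis times angle).
In Python, from bench import ctrl gives the robot as it stands.
- The arm moves only by the tool step_arm, never from a script. Its argument "increments" is one flat list of numbers, 6 for each row, row after row: the shift along the tool's x, y, z in cm, then the turn, a rotation vector about the tool's x, y, z in rad. In form: [tx, ty, tz, ax, ay, az, tx, ty, tz, ax, ay, az, ...]. A call has 1 to 12 rows; each row shifts and turns the commanded pose from where the row before left it, along the tool's axes as they then stand; what a row does not reach is not made up. A row lasts 1/8 s, in which the tool goes at most 62.5 mm and 10.7 degrees, less where a joint would pass 70% of its speed; a pose out of reach is approached as far as the arm can. A call with a gripper value outside its range is refused whole. "fingers" is the opening in per cent of the stroke, from 0 (shut) to 100 (fully open), set as the call begins (left out, the last holds). The fingers move at their own pace and stop on an object; "force" is the grip in N (left out, the last holds). Time passes only in rows, so rows that do not move let the fingers close. It gives the time, the measured TCP pose, the force and the opening at its end, in the units of the state.
- ctrl.get_state(): the state, without advancing time (a new reading comes with each control period).
- ctrl.get_image(name): name is "scene" or "side" or "wrist"; returns the picture (384x512x3 uint8, red, green, blue); there is no depth.
- ctrl.camera_params(name): a dict with "vertical_fov" (degrees; the focal length in pixels is half the picture's height over the tangent of half this angle, whatever the lens; pixels are square), "cx", "cy" (the principal point, pixels), "R" (3x3) and "t" (3): a world point X has camera coordinates R X + t. Camera axes: x right, y down, z forward; pixel columns grow to the right and rows downward; lengths in m; the calibration is good to about 2 mm. A picture is of the moment at which its call begins: read the wrist's pose just before it. camera_params takes no time and is no camera call; for the wrist camera it gives the pose at the moment of the call.
- ctrl.close_job(): hands the job in, once; it reports no verdict.
Trained networks look in the newest picture that a camera, given by its name, has taken for a name from the list of things; names that differ only in an ending like _2 or _b are one class to them, and where a whole thing is asked for, a point or a joint stands for the part that bears it (a point fixed in the world has none). Each returns a list of dicts, best first, with "score" (0 to 1); they miss things now and then, are a little off and sometimes report something else, mostly with a low value. They report only what shows in the picture. A call takes as long as a camera call. They do not tell look-alikes from the thing itself.
- ctrl.search_frame(camera, name): "xyz" ([x, y, z] in m, in the coordinates of the camera as it stood for that picture, good to about 4 mm: the middle of the surface that is visible of it).
- ctrl.silhouettes(camera, name): "pixels" (384x512 bool, what is visible of it).
- ctrl.spot_point(camera, name): "xyz" ([x, y, z] in m, in the coordinates of the camera as it stood for that picture, good to about 4 mm: a listed point, or the origin of a listed thing).
The state is a dict: "time": time; "joint_positions": joint angles; "qd": joint speeds; "joint_torque": joint torques, N m; "position": TCP position; "tool_rot": TCP orientation; "ft_force": force on the tool from outside, world axes, zero at the start; "torque": the same for the moment, N m; "grip_width": opening from 0.0 (shut) to 1.0 (fully open).
Only numpy, scipy, OpenCV 4.12 (cv2) and the standard library are available. Lean on these libraries where they do the work, as an engineer would, in place of code of your own. Each camera call takes 0.05 s, during which the arm holds its last target.

### The job

Stand every loose cup from the shelf (the sippy cups, the egg cup, the steel tumbler, whichever are there) upright in the middle of its own raised coaster on the revolving drying stand; the wire guard leaves only the coaster nearest you open for loading, and the stand, which clicks at every quarter turn, can be turned by its wooden pegs to bring an empty coaster there. Finish with all the cups on the coasters at the sides and back, none on the near one, the stand resting in a click with an empty coaster squarely at the front. Leave the dispenser bottle, the wooden spoon and the jar where they are.

Things in the scene. Friction and masses are not known exactly. Their poses are not given: they have to be found in the camera images.
- stand: fixed foot of the revolving stand. Origin on the turning axis at shelf level; -x points to the front, the open loading side (yaw within 0.2). Wire guard of 8 mm bars 200 mm above the shelf over the back half: arches across at x = +20 and +130 mm with legs at y = +-200 mm, joined along x at y = -120, 0, 120. Click catch at x = +187 to +243 mm, 34 mm high.
- disc (a joint): disc angle, rad, unlimited, anticlockwise from above; 0: coaster0 points along the foot's +x (away from the front). A sprung catch clicks it into rest at every multiple of pi/2, dropping in from 0.05 rad away; about 0.5 N m to turn out. A coaster is then squarely at the front. Plywood disc 330 mm across, small lugs on its rim, top 28 mm above the shelf.
- hub (a point): centre of the top of the round cap in the disc's middle, 88 mm across and level with the coasters, on the turning axis; its axes turn with the disc: x towards coaster0, y towards coaster1.
- coaster0 (a point): centre of the top of round wooden coaster 0, 124 mm across, 53 mm above the shelf, raised 25 mm above the disc, 110 mm from the axis, at 0 deg on the disc (anticlockwise). Axes as hub.
- coaster1 (a point): centre of the top of round wooden coaster 1, 124 mm across, 53 mm above the shelf, raised 25 mm above the disc, 110 mm from the axis, at 90 deg on the disc (anticlockwise). Axes as hub.
- coaster2 (a point): centre of the top of round wooden coaster 2, 124 mm across, 53 mm above the shelf, raised 25 mm above the disc, 110 mm from the axis, at 180 deg on the disc (anticlockwise). Axes as hub.
- coaster3 (a point): centre of the top of round wooden coaster 3, 124 mm across, 53 mm above the shelf, raised 25 mm above the disc, 110 mm from the axis, at 270 deg on the disc (anticlockwise). Axes as hub.
- peg0 (a point): centre of the top of upright wooden peg 0, 14 mm thick, rising 87 mm from the disc to 115 mm above the shelf, 150 mm from the axis, at 45 deg on the disc. For taking hold of to turn the disc.
- peg1 (a point): centre of the top of upright wooden peg 1, 14 mm thick, rising 87 mm from the disc to 115 mm above the shelf, 150 mm from the axis, at 135 deg on the disc. For taking hold of to turn the disc.
- peg2 (a point): centre of the top of upright wooden peg 2, 14 mm thick, rising 87 mm from the disc to 115 mm above the shelf, 150 mm from the axis, at 225 deg on the disc. For taking hold of to turn the disc.
- peg3 (a point): centre of the top of upright wooden peg 3, 14 mm thick, rising 87 mm from the disc to 115 mm above the shelf, 150 mm from the axis, at 315 deg on the disc. For taking hold of to turn the disc.
- sippy_tall: taller sippy cup, body a cylinder 58 mm across to 85 mm, then a 30 x 16 mm shut flap up to 100 mm high; 110 g. Origin: centre of its underside; z up along its axis. Absent in some starts.
- sippy_short: shorter, wider sippy cup, body 64 mm across to 68 mm, then a 30 x 16 mm shut flap up to 80 mm high; 110 g. Origin: centre of its underside; z up along its axis. Absent in some starts.
- egg_cup: white ceramic egg cup 62 mm high: foot 50 mm across, thin stem, bowl 50 mm across from 34 mm up (take the bowl from outside); 110 g. Origin: centre of its underside; z up along its axis. Absent in some starts.
- tumbler: plain steel tumbler with a flat white lid, 60 mm across, 70 mm high; 110 g. Origin: centre of its underside; z up along its axis. Absent in some starts.
- dispenser: white push dispenser bottle, 60 mm across, 173 mm high, empty; to be left alone. Origin: centre of its underside.
- spoon: wooden spoon lying flat, 200 mm long; to be left alone. Origin under its middle, x along it.
- jar: amber glass jar with a steel lid, 72 mm across, 100 mm high; to be left alone. Origin: centre of its underside.
Things that resemble listed ones, but are neither listed nor needed, are in the scene too. Of the things shaped like the egg_cup, the white one is meant.

How it is judged:
At the end, for the whole second after the job is handed in: Every cup present stands upright (within 0.1 rad) and still on a coaster, its axis within 15 mm of the coaster's centre, each on its own; none is on the front coaster (all at least at x = -30 mm in the stand's frame); the disc rests within 0.035 rad of a click (((horizontal distance between sippy_tall and coaster0 below 0.015 m and z of sippy_tall in the frame of coaster0 between -0.006 and 0.006 m) or (horizontal distance between sippy_tall and coaster1 below 0.015 m and z of sippy_tall in the frame of coaster1 between -0.006 and 0.006 m) or (horizontal distance between sippy_tall and coaster2 below 0.015 m and z of sippy_tall in the frame of coaster2 between -0.006 and 0.006 m) or (horizontal distance between sippy_tall and coaster3 below 0.015 m and z of sippy_tall in the frame of coaster3 between -0.006 and 0.006 m)) and angle between each of sippy_tall, sippy_short, egg_cup, tumbler's own z axis and vertical below 0.1 rad and x of each of sippy_tall, sippy_short, egg_cup, tumbler in the frame of stand above -0.03 m and linear speed of each of sippy_tall, sippy_short, egg_cup, tumbler below 0.02 m/s and ((horizontal distance between sippy_short and coaster0 below 0.015 m and z of sippy_short in the frame of coaster0 between -0.006 and 0.006 m) or (horizontal distance between sippy_short and coaster1 below 0.015 m and z of sippy_short in the frame of coaster1 between -0.006 and 0.006 m) or (horizontal distance between sippy_short and coaster2 below 0.015 m and z of sippy_short in the frame of coaster2 between -0.006 and 0.006 m) or (horizontal distance between sippy_short and coaster3 below 0.015 m and z of sippy_short in the frame of coaster3 between -0.006 and 0.006 m)) and ((horizontal distance between egg_cup and coaster0 below 0.015 m and z of egg_cup in the frame of coaster0 between -0.006 and 0.006 m) or (horizontal distance between egg_cup and coaster1 below 0.015 m and z of egg_cup in the frame of coaster1 between -0.006 and 0.006 m) or (horizontal distance between egg_cup and coaster2 below 0.015 m and z of egg_cup in the frame of coaster2 between -0.006 and 0.006 m) or (horizontal distance between egg_cup and coaster3 below 0.015 m and z of egg_cup in the frame of coaster3 between -0.006 and 0.006 m)) and ((horizontal distance between tumbler and coaster0 below 0.015 m and z of tumbler in the frame of coaster0 between -0.006 and 0.006 m) or (horizontal distance between tumbler and coaster1 below 0.015 m and z of tumbler in the frame of coaster1 between -0.006 and 0.006 m) or (horizontal distance between tumbler and coaster2 below 0.015 m and z of tumbler in the frame of coaster2 between -0.006 and 0.006 m) or (horizontal distance between tumbler and coaster3 below 0.015 m and z of tumbler in the frame of coaster3 between -0.006 and 0.006 m)) and (angle between the x axis of hub and the x axis of stand, either way round below 0.035 rad or angle between the x axis of hub and the y axis of stand, either way round below 0.035 rad) and velocity of joint disc between -0.05 and 0.05 rad/s); the robot touches nothing.
It fails at once if the dispenser is moved more than 30 mm (distance of dispenser from where it was at the start of the episode above 0.03 m).
It fails at once if the spoon is moved more than 30 mm (distance of spoon from where it was at the start of the episode above 0.03 m).
It fails at once if the jar is moved more than 30 mm (distance of jar from where it was at the start of the episode above 0.03 m).
Of sippy_tall, sippy_short, egg_cup, tumbler only 2 to 3 are there at a start; the rules pass over those that are not, and their reading is None.
At some moment in a run one of sippy_tall, sippy_short, egg_cup, tumbler may be knocked a few centimetres aside while the robot is not near it.
Once in a run the grip may slacken for a moment while it holds something.
It also fails if it takes over 210 s, if anything falls off the work surface, if the arm or the gripper's body presses on something with over 40 N, if the wrist force passes 120 N, or if a joint passes its speed limit or range.

## Working session

There is one attempt and no reset: what is moved stays moved. The work goes in short steps, Python scripts to look and compute and a tool call to move; the robot and the scene stay as the last step left them, time stands still between calls to the robot, and variables do not carry over. Pictures are saved under pics/ and viewed, and the job is handed in when it is done.

Besides the shell and the picture viewer there is one more tool, called by a JSON object that holds its "api" and its "payload", one argument or row to a line. step_arm: Moves the arm, as the interface text tells. Its arguments: {"type":"object","properties":{"increments":{"type":"array","items":{"type":"number"}},"fingers":{"type":"number"},"force":{"type":"number"}},"required":["increments"]}

```bash
ls; mkdir -p pics
python3 - <<'E'
from bench import ctrl
import cv2
s=ctrl.get_state();print(s)
for n in ["scene","side","wrist"]:
    im=ctrl.get_image(n);cv2.imwrite(f"pics/a_{n}.png",im[:,:,::-1])
    p=ctrl.camera_params(n);print(n,p)
E
```

```text
pics
{'time': 0.0, 'joint_positions': array([-1.09590745,  0.32181865, -0.07005176,  1.45171372,  0.02259274,
        1.37078452, -0.05687166]), 'qd': array([-0.00056492, -0.00012107, -0.00129184,  0.00032689, -0.00028886,
        0.00106494, -0.00065562]), 'joint_torque': array([-1.33203953e-04, -4.91287780e+01, -4.03677206e-01, -3.12541258e+01,
       -6.38577249e-02,  4.34627803e-02,  1.73637741e-04]), 'position': array([0.28883433, 0.58166706, 0.22144464]), 'tool_rot': array([ 0.3598087 ,  1.54077463, -0.36282717]), 'ft_force': array([-0.217072  , -0.66458977,  0.67749189]), 'torque': array([ 0.0670631 , -0.00971193,  0.00920594]), 'grip_width': 0.9948592631475947}
scene {'vertical_fov': 48.20113462044026, 'cx': 254.52429635373971, 'cy': 179.10912848812046, 'R': array([[ 0.34355598,  0.93900654,  0.01536268],
       [ 0.73091295, -0.25707725, -0.63220056],
       [-0.58969106,  0.22842507, -0.77465246]]), 't': array([-0.21836632, -0.35068029,  1.6277735 ])}
side {'vertical_fov': 43.988191588675065, 'cx': 245.4523141450969, 'cy': 193.08531759469412, 'R': array([[-0.99554263, -0.09425544,  0.00328463],
       [-0.06863655,  0.70018646, -0.71065318],
       [ 0.06468308, -0.70771098, -0.70353483]]), 't': array([0.56117188, 0.10234236, 1.54455026])}
wrist {'vertical_fov': 61.08673765997425, 'cx': 254.86506590637308, 'cy': 191.4055952921395, 'R': array([[ 0.44494658,  0.89555636, -0.00116279],
       [ 0.86845466, -0.43116369,  0.24471284],
       [ 0.21865279, -0.10989397, -0.9695949 ]]), 't': array([-0.64905357, -0.02867193,  0.38861807])}
```

View pics/a_scene.png

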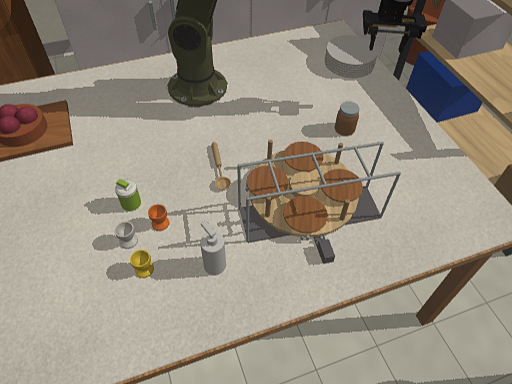

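View pics/a_side.png

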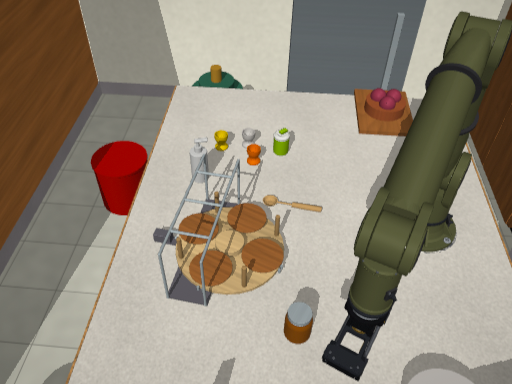

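View pics/a_wrist.png

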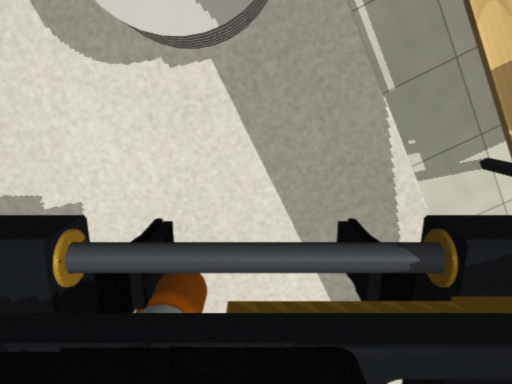

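```bash
cat > h.py <<'E'
from bench import ctrl
import numpy as np, cv2
from scipy.spatial.transform import Rotation as Ro
def toW(cam,x,P=None):
    P=P or ctrl.camera_params(cam); return np.array(P["R"]).T@(np.array(x)-P["t"])
def proj(cam,X,P=None):
    P=P or ctrl.camera_params(cam); c=P["R"]@np.array(X)+P["t"]; f=192/np.tan(np.radians(P["vertical_fov"]/2))
    return np.array([f*c[0]/c[2]+P["cx"],f*c[1]/c[2]+P["cy"]])
def ray(cam,px,z,P=None):
    P=P or ctrl.camera_params(cam); f=192/np.tan(np.radians(P["vertical_fov"]/2))
    d=P["R"].T@np.array([(px[0]-P["cx"])/f,(px[1]-P["cy"])/f,1]); o=-P["R"].T@P["t"]
    return o+d*(z-o[2])/d[2]
def snap(cam,name):
    im=ctrl.get_image(cam); cv2.imwrite(f"pics/{name}.png",im[:,:,::-1]); return im
def spot(cam,n,k=4,fn="spot_point"):
    P=ctrl.camera_params(cam)
    for d in getattr(ctrl,fn)(cam,n)[:k]:
        w=toW(cam,d["xyz"],P); print(cam,n,round(d["score"],2),w.round(3),proj(cam,w,P).round(0))
E
python3 - <<'E'
from h import *
for c in ["scene","side"]:
    for n in ["stand","hub","coaster0","coaster1","coaster2","coaster3","peg0","peg1","peg2","peg3","sippy_tall","sippy_short","egg_cup","tumbler","dispenser","spoon","jar"]: spot(c,n)
print(ctrl.get_state()["time"])
E
```

```text
scene stand 0.7 [ 0.601  0.174 -0.001] [304. 194.]
scene stand 0.23 [ 0.744 -0.153  0.001] [215. 266.]
scene hub 0.79 [0.6   0.167 0.055] [304. 183.]
scene coaster0 0.92 [0.639 0.268 0.054] [340. 184.]
scene coaster0 0.76 [0.497 0.212 0.053] [303. 155.]
scene coaster0 0.6 [0.555 0.073 0.052] [269. 180.]
scene coaster0 0.58 [ 0.463 -0.333  0.002] [130. 203.]
scene coaster1 0.92 [0.639 0.268 0.054] [340. 184.]
scene coaster1 0.76 [0.497 0.212 0.053] [303. 155.]
scene coaster1 0.6 [0.555 0.073 0.052] [269. 180.]
scene coaster1 0.58 [ 0.463 -0.333  0.002] [130. 203.]
scene coaster2 0.92 [0.639 0.268 0.054] [340. 184.]
scene coaster2 0.76 [0.497 0.212 0.053] [303. 155.]
scene coaster2 0.6 [0.555 0.073 0.052] [269. 180.]
scene coaster2 0.58 [ 0.463 -0.333  0.002] [130. 203.]
scene coaster3 0.92 [0.639 0.268 0.054] [340. 184.]
scene coaster3 0.76 [0.497 0.212 0.053] [303. 155.]
scene coaster3 0.6 [0.555 0.073 0.052] [269. 180.]
scene coaster3 0.58 [ 0.463 -0.333  0.002] [130. 203.]
scene peg0 0.72 [0.738 0.227 0.116] [347. 200.]
scene peg0 0.66 [0.651 0.032 0.113] [268. 196.]
scene peg0 0.5
[... 2417 characters left out ...]
0.63 [0.735 0.227 0.115] [178. 239.]
side peg3 0.89 [0.538 0.309 0.12 ] [244. 266.]
side peg3 0.85 [0.652 0.029 0.114] [216. 192.]
side peg3 0.84 [0.461 0.111 0.116] [276. 215.]
side peg3 0.63 [0.735 0.227 0.115] [178. 239.]
side sippy_tall 0.68 [ 0.41  -0.038  0.001] [292. 207.]
side sippy_tall 0.55 [ 0.462 -0.328  0.   ] [280. 151.]
side egg_cup 0.8 [ 0.559 -0.265  0.001] [253. 160.]
side egg_cup 0.61 [ 0.688 -0.335 -0.002] [221. 147.]
side egg_cup 0.57 [ 0.589 -0.359 -0.001] [248. 144.]
side dispenser 0.75 [ 0.739 -0.159  0.   ] [201. 176.]
side spoon 0.86 [ 0.412 -0.038 -0.002] [291. 208.]
side jar 0.71 [ 0.387  0.422 -0.003] [296. 332.]
side jar 0.53 [0.494 0.21  0.051] [262. 254.]
1.85
```

Run:
```python
from h import *
a=cv2.imread("pics/a_scene.png"); b=cv2.imread("pics/a_side.png")
cv2.imwrite("pics/b1.png",cv2.resize(a[160:290,90:250],None,fx=4.5,fy=4.5,interpolation=cv2.INTER_CUBIC))
cv2.imwrite("pics/b2.png",cv2.resize(b[115:310,140:310],None,fx=3,fy=3,interpolation=cv2.INTER_CUBIC))
cv2.imwrite("pics/b3.png",cv2.resize(a[130:270,230:410],None,fx=4.2,fy=4.2,interpolation=cv2.INTER_CUBIC))
```

```text
(no output)
```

View pics/b1.png

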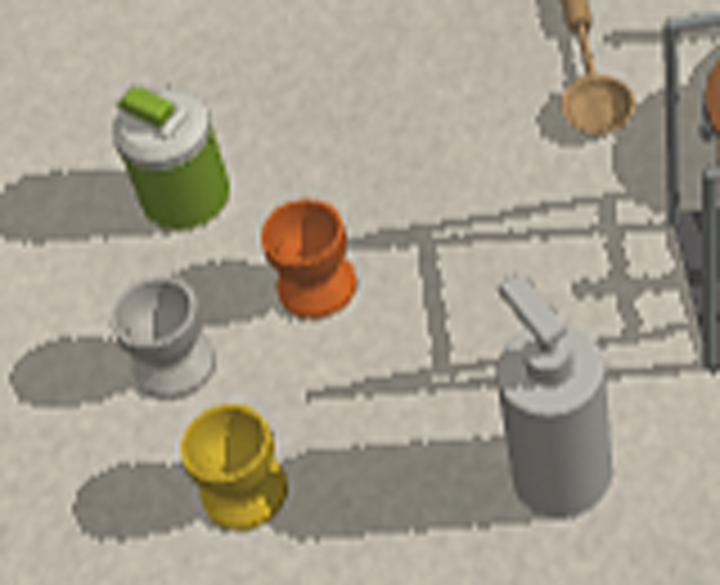

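View pics/b2.png

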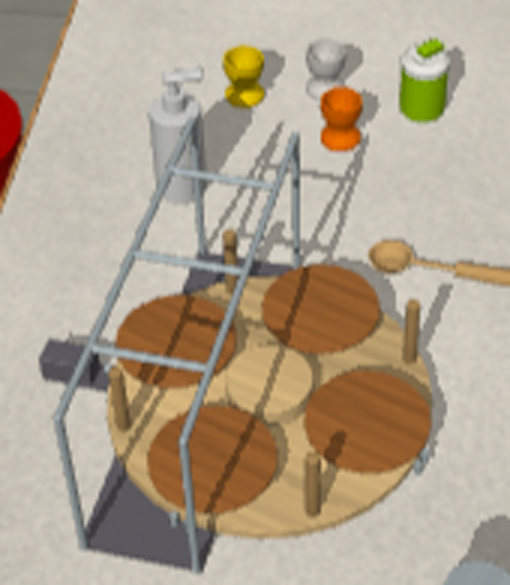

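View pics/b3.png

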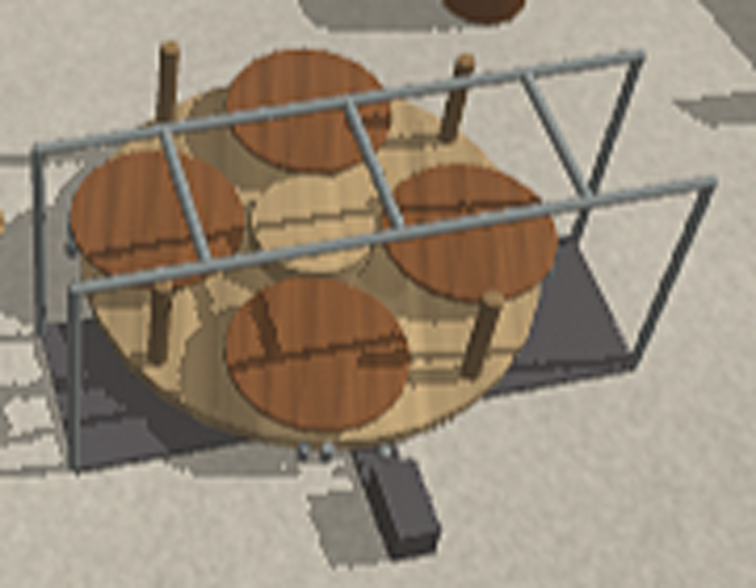

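Run:
```python
from h import *
for z in (.2,.196):
    c=[ray("scene",p,z) for p in [(239,165.7),(382.4,143.8),(247.9,199),(399.5,173.3)]]
    print(np.round(c,3))
a,b,d,e=c
v=b-a;w=e-d; print(np.arctan2(v[0],-v[1])*-1,np.arctan2(v[1],v[0])-np.pi/2,np.arctan2(w[1],w[0])-np.pi/2, np.linalg.norm(v))
print("mid",(a+b)/2,(d+e)/2)
for n in [0]:
    c=np.array([.599,.170]); P=np.array([[.638,.269],[.495,.21],[.555,.073],[.694,.126]])-c
    print(np.arctan2(P[:,1],P[:,0]))
    P=np.array([[.737,.227],[.651,.030],[.462,.112],[.54,.308]])
    print(P.mean(0)); P=P-P.mean(0); print(np.arctan2(P[:,1],P[:,0])-np.pi/4)
s={}
for cam in ["scene","side"]:
    for o in ["sippy_tall","sippy_short"]:
        ctrl.get_image(cam)
        for d in ctrl.silhouettes(cam,o)[:2]:
            m=d["pixels"]; ys,xs=np.where(m); print(cam,o,d["score"],xs.min(),xs.max(),ys.min(),ys.max(),m.sum())
b=np.array([.461,-.332,0])
for cam in ["scene","side"]:
    for h in (0,.068,.080,.085,.1): print(cam,h,proj(cam,b+[0,0,h]).round(1))
```

```text
[[ 0.594 -0.031  0.2  ]
 [ 0.649  0.364  0.2  ]
 [ 0.703 -0.045  0.2  ]
 [ 0.756  0.351  0.2  ]]
[[ 0.591 -0.03   0.196]
 [ 0.646  0.367  0.196]
 [ 0.7   -0.044  0.196]
 [ 0.753  0.354  0.196]]
-3.004253046236786 -0.13733960735300754 -0.1316131297622063 0.40094284484438675
mid [0.61830674 0.16858156 0.196     ] [0.72685778 0.15487061 0.196     ]
[ 1.1955255   2.77441882 -1.99664682 -0.433742  ]
[0.5975  0.16925]
[-0.39289974 -1.98938162 -3.52723177  1.17826867]
scene sippy_tall 0.91 115 140 179 211 646
side sippy_tall 0.83 273 289 129 155 389
scene 0 [129.9 203.1]
scene 0.068 [124.9 189.1]
scene 0.08 [124.  186.5]
scene 0.085 [123.6 185.4]
scene 0.1 [122.4 182.1]
side 0 [280.5 150.6]
side 0.068 [281.5 136.4]
side 0.08 [281.7 133.8]
side 0.085 [281.8 132.7]
side 0.1 [282.  129.4]
```

```bash
cat >> h.py <<'E'
C=np.array([.5985,.1695]); YAW=-0.134
def S2W(x,y): 
    c,s=np.cos(YAW),np.sin(YAW); return C+[c*x-s*y,s*x+c*y]
def tgt(psi):  # tool x down, tool y at world angle psi
    y=np.array([np.cos(psi),np.sin(psi),0]);x=np.array([0,0,-1.]);return np.c_[x,y,np.cross(x,y)]
def rel(xyz=None,psi=None):
    s=ctrl.get_state();R=Ro.from_rotvec(s["tool_rot"]).as_matrix()
    print("t",round(s["time"],2),"pos",s["position"].round(4),"F",s["ft_force"].round(1),"w",round(s["grip_width"]*87,1),"toolx",R[:,0].round(3),"jaw ang",round(np.arctan2(R[1,1],R[0,1]),3))
    if psi is not None: print("rot tool rv",Ro.from_matrix(R.T@tgt(psi)).as_rotvec().round(3)); 
    if xyz is not None:
        d=np.array(xyz)-s["position"]; print("shift cm, in tool now",(R.T@d*100).round(2)); 
        if psi is not None: print("   in final tool",(tgt(psi).T@d*100).round(2))
E
python3 - <<'E'
from h import *
psi=np.pi/2+YAW
rel([.54,.308,.25],psi); rel([.54,.308,.25],psi-np.pi)
def hull(b,parts,P):
    pts=[]
    for r,z in parts:
        for t in np.linspace(0,6.28,60): pts.append(proj(None,b+[r*np.cos(t),r*np.sin(t),z],P))
    p=np.array(pts);return p.min(0).round(1),p.max(0).round(1)
for cam in ["scene","side"]:
    P=ctrl.camera_params(cam); b=np.array([.461,-.332,0])
    print(cam,"tall",hull(b,[(.029,0),(.029,.085),(.01,.1)],P),"short",hull(b,[(.032,0),(.032,.068),(.01,.08)],P))
E
```

```text
t 2.25 pos [0.2891 0.5822 0.2226] F [ 0.4  0.4 -0.6] w 87.1 toolx [ 0.  0. -1.] jaw ang 1.11
rot tool rv [-0.327  0.    -0.   ]
shift cm, in tool now [ -2.74 -13.4   34.67]
   in final tool [ -2.74 -23.82  28.53]
t 2.25 pos [0.2891 0.5822 0.2226] F [ 0.4  0.4 -0.6] w 87.1 toolx [ 0.  0. -1.] jaw ang 1.11
rot tool rv [ 2.815 -0.    -0.   ]
shift cm, in tool now [ -2.74 -13.4   34.67]
   in final tool [ -2.74  23.82 -28.53]
scene tall (array([113.1, 177.5]), array([139.8, 211.1])) short (array([113.4, 180.4]), array([140.8, 212. ]))
side tall (array([272.9, 127.8]), array([289.7, 155.5])) short (array([272.1, 131.1]), array([290.2, 156. ]))
```

{"api": "step_arm", "payload": {
  "increments": [-1.4,0,0,-0.164,0,0,-1.4,0,0,-0.163,0,0,0,-3,3.6,0,0,0,0,-3,3.6,0,0,0,0,-3,3.6,0,0,0,0,-3,3.6,0,0,0,0,-3,3.6,0,0,0,0,-3,3.6,0,0,0,0,-3,3.5,0,0,0,0,-2.8,3.5,0,0,0,0,0,0,0,0,0],
  "fingers": 50,
  "force": 20
}}

```text
time: 3.62
position: [0.544, 0.3032, 0.2506]
tool_rot: [0.11, 1.566, -0.113]
ft_force: [-0.3, -0.1, -0.2]
grip_width: 0.5
```

Run:
```python
from h import *
snap("wrist","c_w");spot("wrist","peg0");rel([.54,.308,.095],np.pi/2+YAW)
```

```text
wrist peg0 0.79 [0.543 0.311 0.115] [260. 184.]
wrist peg0 0.6 [0.458 0.113 0.113] [ 29. 121.]
t 3.73 pos [0.5407 0.3082 0.2505] F [-0.4  0.8 -0.3] w 43.3 toolx [-0.     0.001 -1.   ] jaw ang 1.436
rot tool rv [-0.001 -0.001 -0.001]
shift cm, in tool now [15.55 -0.04 -0.06]
   in final tool [15.55 -0.03 -0.07]
```

View pics/c_w.png

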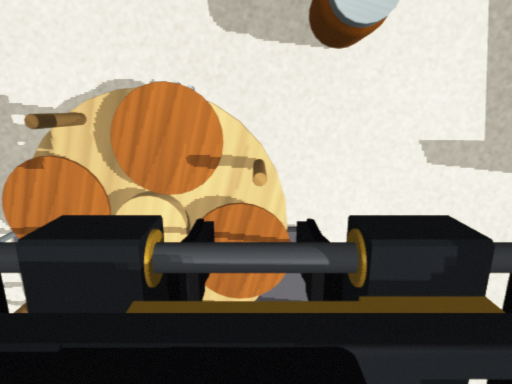

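{"api": "step_arm", "payload": {
  "increments": [4,0,0,0,0,0,4,0,0,0,0,0,4,0,0,0,0,0,2,0,0,0,0,0,1.5,0,0,0,0,0,0,0,0,0,0,0]
}}

```text
time: 4.47
position: [0.5404, 0.3086, 0.0953]
tool_rot: [0.104, 1.569, -0.105]
ft_force: [-0.2, 0.0, -0.3]
grip_width: 0.501
```

{"api": "step_arm", "payload": {
  "increments": [0,0,0,0,0,0,0,0,0,0,0,0,0,0,0,0,0,0,0,0,0,0,0,0],
  "fingers": 5,
  "force": 15
}}

```text
time: 4.97
position: [0.5413, 0.3077, 0.0961]
tool_rot: [0.105, 1.567, -0.106]
ft_force: [0.6, -0.9, 1.2]
grip_width: 0.153
```

Run:
```python
from h import *
p=S2W(-.106,.106);print(p);rel([*p,.095],np.pi/2+YAW)
```

```text
[0.50761178 0.28871129]
t 4.97 pos [0.5413 0.3077 0.0961] F [ 0.6 -0.9  1.2] w 13.3 toolx [ 0.001 -0.    -1.   ] jaw ang 1.437
rot tool rv [-0.     0.001  0.   ]
shift cm, in tool now [ 0.11 -2.33 -3.09]
   in final tool [ 0.11 -2.33 -3.09]
```

{"api": "step_arm", "payload": {
  "increments": [0,-0.52,-0.84,0,0,0,0,-0.56,-0.78,0,0,0,0,-0.61,-0.76,0,0,0,0,-0.67,-0.7,0,0,0,0,0,0,0,0,0,0,0,0,0,0,0]
}}

```text
time: 5.72
position: [0.5053, 0.2881, 0.096]
tool_rot: [0.104, 1.571, -0.106]
ft_force: [-3.0, -3.4, 7.6]
grip_width: 0.154
```

{"api": "step_arm", "payload": {
  "increments": [0,0,0,0,0,0,0,0,0,0,0,0,-5,0,0,0,0,0,-5,0,0,0,0,0,-5,0,0,0,0,0,-3,0,0,0,0,0,0,0,0,0,0,0],
  "fingers": 45
}}

```text
time: 6.6
position: [0.5081, 0.2898, 0.2782]
tool_rot: [0.107, 1.564, -0.102]
ft_force: [0.6, 0.7, -0.7]
grip_width: 0.449
```

```bash
cat >> h.py <<'E'
def discfit(cams=("scene","side")):
    from scipy.optimize import least_squares
    pts=[]
    for cam in cams:
        ctrl.get_image(cam);P=ctrl.camera_params(cam)
        for n,r,o in (("peg0",.15,np.pi/4),("coaster0",.11,0)):
            for d in ctrl.spot_point(cam,n)[:4]:
                if d["score"]>.4: pts.append((toW(cam,d["xyz"],P),r,o))
    def res(p):
        out=[]
        for w,r,o in pts:
            b=min(np.hypot(*(w[:2]-(p[:2]+r*np.array([np.cos(p[2]+o+k*np.pi/2),np.sin(p[2]+o+k*np.pi/2)])))) for k in range(4)); out.append(b)
        return out
    best=min((least_squares(res,[*C,YAW+a],loss="soft_l1",f_scale=.004) for a in (-.4,-.15,0,.15,.4)),key=lambda q:q.cost)
    print("disc fit",best.x.round(4),"rel",round(best.x[2]-YAW,3),"n",len(pts),np.round(best.fun,3)); return best.x
E
python3 - <<'E'
from h import *
discfit(); s=snap("scene","d_s"); snap("side","d_d")
spot("scene","sippy_tall");spot("scene","egg_cup"); rel()
a=cv2.imread("pics/d_s.png"); cv2.imwrite("pics/d_c.png",cv2.resize(a[130:270,230:410],None,fx=4.2,fy=4.2,interpolation=cv2.INTER_CUBIC))
E
```

```text
disc fit [ 0.5984  0.1688 -0.1336] rel 0.0 n 15 [0.002 0.002 0.001 0.002 0.005 0.004 0.004 0.002 0.004 0.003 0.002 0.003
 0.001 0.002 0.004]
scene sippy_tall 0.76 [ 0.461 -0.333  0.001] [129. 203.]
scene egg_cup 0.79 [ 0.69  -0.335 -0.003] [144. 270.]
scene egg_cup 0.7 [ 0.561 -0.264 -0.001] [160. 223.]
scene egg_cup 0.69 [ 0.588 -0.36  -0.004] [128. 241.]
scene egg_cup 0.61 [0.39  0.425 0.003] [345. 128.]
t 7.1 pos [0.5069 0.2888 0.275 ] F [-0.2 -0.6 -0.6] w 39.4 toolx [-0.001 -0.    -1.   ] jaw ang 1.437
```

View pics/d_c.png

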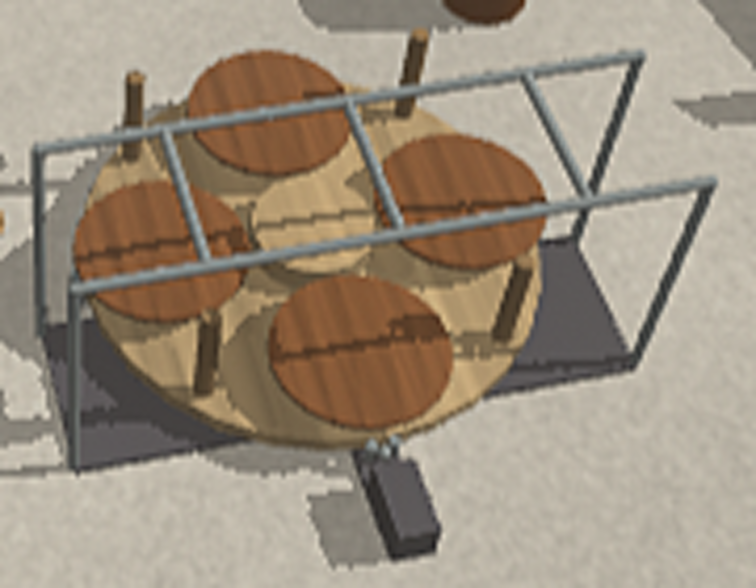

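{"api": "step_arm", "payload": {
  "increments": [0,-5.2,0.3,0,0,0,0,-5.2,0.3,0,0,0,0,-5.2,0.3,0,0,0,0,-5.2,0.3,0,0,0,0,-5.2,0.3,0,0,0,0,-5.2,0.3,0,0,0,0,-5.2,0.3,0,0,0,0,-5.2,0.3,0,0,0,0,-5.2,0.3,0,0,0,0,-5.2,0.4,0,0,0,0,-5.2,0.3,0,0,0,0,-5,0.3,0,0,0],
  "fingers": 95
}}

```text
time: 8.6
position: [0.4605, -0.3341, 0.2757]
tool_rot: [0.105, 1.567, -0.105]
ft_force: [0.6, 0.5, 0.1]
grip_width: 0.954
```

{"api": "step_arm", "payload": {
  "increments": [0,0,0,0,0,0,0,0,0,0,0,0]
}}

```text
time: 8.85
position: [0.461, -0.3318, 0.2753]
tool_rot: [0.106, 1.569, -0.104]
ft_force: [0.5, 0.1, -0.9]
grip_width: 0.95
```

Run:
```python
from h import *
rel([.461,-.333,.06],np.pi/2+YAW); print(ctrl.get_state()["joint_positions"].round(2))
snap("wrist","e_w");
for n in ["sippy_tall","sippy_short","egg_cup","tumbler"]: spot("wrist",n); spot("scene",n)
```

```text
t 8.85 pos [ 0.461  -0.3318  0.2753] F [ 0.5  0.1 -0.9] w 82.7 toolx [-0.     0.001 -1.   ] jaw ang 1.437
rot tool rv [ 0.    -0.    -0.001]
shift cm, in tool now [ 2.153e+01 -1.400e-01  2.000e-02]
   in final tool [ 2.153e+01 -1.200e-01  2.000e-02]
[-0.04  0.14  0.69  1.6  -0.09  1.44  2.09]
wrist sippy_tall 0.78 [ 0.467 -0.329 -0.003] [257. 164.]
scene sippy_tall 0.76 [ 0.461 -0.333  0.001] [129. 203.]
wrist egg_cup 0.81 [ 0.559 -0.264 -0.002] [310. 221.]
wrist egg_cup 0.76 [ 0.593 -0.36  -0.001] [247. 252.]
wrist egg_cup 0.47 [ 0.695 -0.334 -0.001] [273. 311.]
scene egg_cup 0.79 [ 0.69  -0.335 -0.003] [144. 270.]
scene egg_cup 0.7 [ 0.561 -0.264 -0.001] [160. 223.]
scene egg_cup 0.69 [ 0.588 -0.36  -0.004] [128. 241.]
scene egg_cup 0.61 [0.39  0.425 0.003] [345. 128.]
```

View pics/e_w.png

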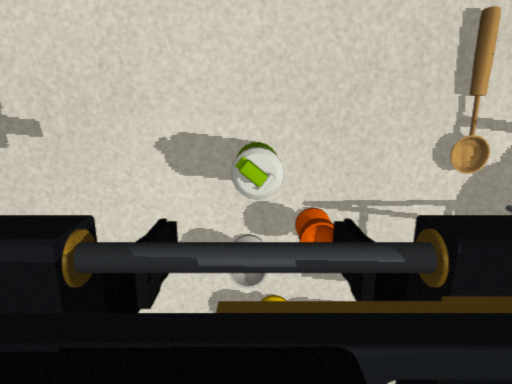

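{"api": "step_arm", "payload": {
  "increments": [4.5,0,0.1,0,0,0,4.5,0,0,0,0,0,4.5,0,0,0,0,0,4.5,0,0,0,0,0,3.4,0,0,0,0,0,2,0,0,0,0,0,0,0,0,0,0,0]
}}

```text
time: 10.18
position: [0.4611, -0.3321, 0.0406]
tool_rot: [0.106, 1.57, -0.104]
ft_force: [-0.6, -0.4, 0.4]
grip_width: 0.951
```

{"api": "step_arm", "payload": {
  "increments": [0,0,0,0,0,0,0,0,0,0,0,0,0,0,0,0,0,0,0,0,0,0,0,0],
  "fingers": 40,
  "force": 25
}}

```text
time: 10.68
position: [0.4626, -0.3323, 0.0424]
tool_rot: [0.105, 1.567, -0.104]
ft_force: [0.5, 2.2, 4.6]
grip_width: 0.663
```

Run:
```python
from h import *
rel()
```

```text
t 10.68 pos [ 0.4626 -0.3323  0.0424] F [0.5 2.2 4.6] w 57.7 toolx [ 0.002  0.001 -1.   ] jaw ang 1.437
```

{"api": "step_arm", "payload": {
  "increments": [-3,0,0,0,0,0,-4,0,0,0,0,0,-4,0,0,0,0,0,-4,0,0,0,0,0,-1,4,-0.4,0,0,0,0,4,-0.4,0,0,0,0,4,-0.4,0,0,0,0,4,-0.4,0,0,0,0,4,-0.4,0,0,0,0,4,-0.4,0,0,0]
}}

```text
time: 11.92
position: [0.4697, -0.0905, 0.2014]
tool_rot: [0.105, 1.568, -0.105]
ft_force: [-0.1, 0.2, -1.9]
grip_width: 0.662
```

Run:
```python
from h import *
rel([*S2W(-.11,0),.2],np.pi/2+YAW)
for c in ("wrist","scene","side"): 
  snap(c,"f_"+c); spot(c,"sippy_tall"); spot(c,"egg_cup")
print(ctrl.get_state()["position"])
```

```text
t 11.93 pos [ 0.4697 -0.0905  0.2014] F [-0.1  0.2 -1.9] w 57.6 toolx [ 0. -0. -1.] jaw ang 1.437
rot tool rv [-0.  0.  0.]
shift cm, in tool now [ 0.14 27.49 -1.71]
   in final tool [ 0.14 27.49 -1.71]
wrist sippy_tall 0.55 [ 0.475 -0.082  0.159] [258. 221.]
scene sippy_tall 0.84 [ 0.47  -0.095  0.159] [203. 149.]
scene egg_cup 0.91 [ 0.688 -0.332 -0.002] [145. 269.]
scene egg_cup 0.69 [ 0.587 -0.358 -0.001] [128. 240.]
scene egg_cup 0.67 [ 0.563 -0.261 -0.   ] [161. 224.]
side sippy_tall 0.51 [ 0.467 -0.093  0.161] [278. 159.]
side sippy_tall 0.39 [0.691 0.046 0.114] [204. 195.]
side egg_cup 0.73 [ 0.688 -0.335 -0.004] [221. 147.]
side egg_cup 0.65 [ 0.589 -0.361  0.002] [248. 143.]
side egg_cup 0.48 [0.597 0.17  0.047] [229. 242.]
[ 0.46986539 -0.09285478  0.20153342]
```

View pics/f_scene.png

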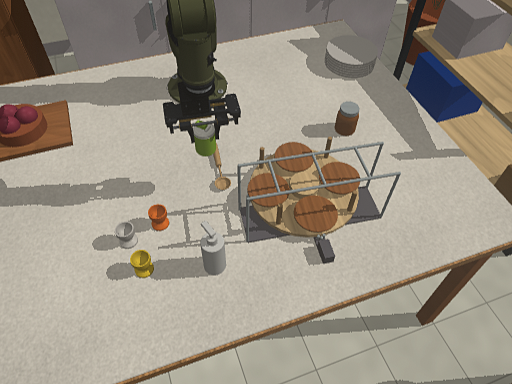

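{"api": "step_arm", "payload": {
  "increments": [0,4.6,-0.3,0,0,0,0,4.6,-0.3,0,0,0,0,4.6,-0.3,0,0,0,0,4.6,-0.3,0,0,0,0,4.6,-0.3,0,0,0,0,3,-0.2,0,0,0,0,1.6,0,0,0,0,0,0,0,0,0,0]
}}

```text
time: 13.38
position: [0.4902, 0.1842, 0.2013]
tool_rot: [0.104, 1.568, -0.105]
ft_force: [-0.2, -0.4, -1.4]
grip_width: 0.66
```

Run:
```python
from h import *
for c in ("scene","side"): 
  snap(c,"g_"+c); spot(c,"sippy_tall")
rel([*S2W(-.11,0),.2],np.pi/2+YAW)
```

```text
scene sippy_tall 0.82 [0.489 0.179 0.159] [296. 131.]
side sippy_tall 0.48 [0.49  0.182 0.16 ] [266. 222.]
t 13.57 pos [0.4903 0.1824 0.2016] F [-0.2  0.4 -1.7] w 57.5 toolx [ 0. -0. -1.] jaw ang 1.434
rot tool rv [-0.002  0.     0.   ]
shift cm, in tool now [ 0.16  0.17 -0.11]
   in final tool [ 0.16  0.17 -0.11]
```

{"api": "step_arm", "payload": {
  "increments": [3,0.2,0,0,0,0,3,0,0,0,0,0,2.5,0,0,0,0,0,1.3,0,0,0,0,0,0.4,0,0,0,0,0,0.3,0,0,0,0,0,0.2,0,0,0,0,0,0,0,0,0,0,0]
}}

```text
time: 14.58
position: [0.4908, 0.1865, 0.0954]
tool_rot: [0.106, 1.567, -0.104]
ft_force: [-0.7, 0.0, 0.8]
grip_width: 0.663
```

Run:
```python
from h import *
rel()
for c in ("scene","side"): 
  snap(c,"h_"+c); spot(c,"sippy_tall")
```

```text
t 14.57 pos [0.4908 0.1865 0.0954] F [-0.7  0.   0.8] w 57.7 toolx [ 0.001  0.001 -1.   ] jaw ang 1.437
scene sippy_tall 0.7 [0.492 0.182 0.055] [294. 156.]
scene sippy_tall 0.68 [ 0.743 -0.158  0.002] [213. 265.]
side sippy_tall 0.53 [0.491 0.186 0.056] [264. 247.]
side sippy_tall 0.4 [0.597 0.166 0.   ] [230. 251.]
```

{"api": "step_arm", "payload": {
  "increments": [0.1,0,0,0,0,0,0,0,0,0,0,0]
}}

```text
time: 15.02
position: [0.4909, 0.1865, 0.0953]
tool_rot: [0.106, 1.567, -0.104]
ft_force: [-2.2, -0.2, 9.2]
grip_width: 0.661
```

{"api": "step_arm", "payload": {
  "increments": [0,0,0,0,0,0,0,0,0,0,0,0,0,0,0,0,0,0,-2,0,0,0,0,0,-4,0,0,0,0,0,-4,0,0,0,0,0,-5,0,0,0,0,0,-3,0,0,0,0,0],
  "fingers": 95
}}

```text
time: 16.02
position: [0.4909, 0.1865, 0.2761]
tool_rot: [0.106, 1.566, -0.104]
ft_force: [-0.6, 0.3, -1.2]
grip_width: 0.952
```

Run:
```python
from h import *
for c in ("scene","side"): 
  snap(c,"i_"+c); spot(c,"sippy_tall"); spot(c,"egg_cup")
discfit(); rel([*S2W(-.106,.106),.27],np.pi/2+YAW)
a=cv2.imread("pics/i_scene.png"); cv2.imwrite("pics/i_c.png",cv2.resize(a[60:270,200:420],None,fx=2.8,fy=2.8,interpolation=cv2.INTER_CUBIC))
```

```text
scene sippy_tall 0.84 [0.494 0.182 0.054] [294. 156.]
scene sippy_tall 0.34 [0.613 0.279 0.054] [339. 176.]
scene egg_cup 0.91 [ 0.56  -0.261  0.001] [160. 223.]
scene egg_cup 0.71 [ 0.689 -0.335 -0.003] [144. 269.]
scene egg_cup 0.6 [ 0.591 -0.361 -0.004] [128. 242.]
side sippy_tall 0.77 [0.487 0.186 0.055] [265. 247.]
side egg_cup 0.69 [ 0.687 -0.334 -0.002] [222. 147.]
side egg_cup 0.5 [ 0.56  -0.264  0.002] [253. 160.]
side egg_cup 0.48 [ 0.589 -0.358  0.   ] [248. 144.]
disc fit [ 0.5976  0.1681 -0.1316] rel 0.002 n 16 [0.003 0.002 0.002 0.002 0.002 0.003 0.005 0.001 0.004 0.001 0.002 0.003
 0.001 0.003 0.    0.001]
t 16.62 pos [0.49   0.1861 0.2729] F [-0.1  0.6 -0.4] w 82.8 toolx [-0.001 -0.001 -1.   ] jaw ang 1.437
rot tool rv [ 0.    -0.001  0.001]
shift cm, in tool now [ 0.29 10.4   0.38]
   in final tool [ 0.29 10.4   0.37]
```

View pics/i_c.png

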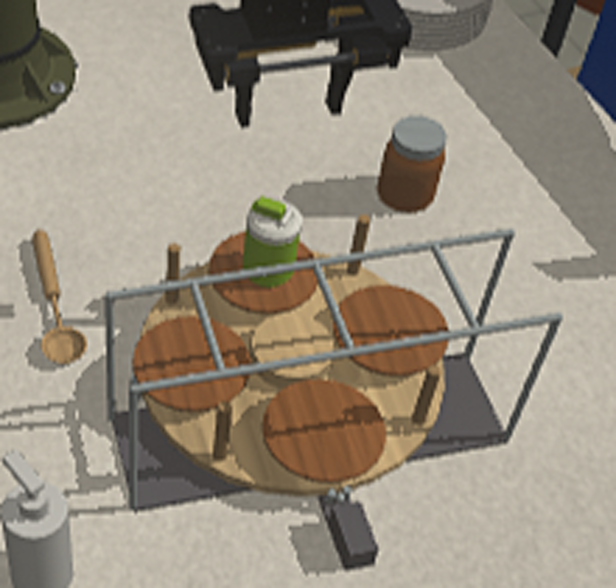

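{"api": "step_arm", "payload": {
  "increments": [0,4,0.2,0,0,0,0,4,0.2,0,0,0,0,2.4,0,0,0,0,4,0,0,0,0,0,4,0,0,0,0,0,4,0,0,0,0,0,3,0,0,0,0,0,2.5,0,0,0,0,0,0,0,0,0,0,0],
  "fingers": 45,
  "force": 15
}}

```text
time: 17.75
position: [0.5067, 0.2873, 0.0964]
tool_rot: [0.103, 1.572, -0.108]
ft_force: [0.1, -1.1, 0.9]
grip_width: 0.448
```

{"api": "step_arm", "payload": {
  "increments": [0,0,0,0,0,0,0,0,0,0,0,0,0,0,0,0,0,0,0,0,0,0,0,0],
  "fingers": 5
}}

```text
time: 18.25
position: [0.5086, 0.2876, 0.0996]
tool_rot: [0.105, 1.568, -0.107]
ft_force: [-1.9, -4.4, 5.1]
grip_width: 0.151
```

Run:
```python
from h import *
rel([*S2W(-.106,-.106),.097],np.pi/2+YAW)
a=np.radians(np.linspace(135,225,13)); p=np.c_[np.sin(a),np.cos(a)]*15; print(np.diff(p,axis=0).round(2).tolist())
```

```text
t 18.25 pos [0.5086 0.2876 0.0996] F [-1.9 -4.4  5.1] w 13.1 toolx [ 0.001 -0.001 -1.   ] jaw ang 1.436
rot tool rv [-0.001  0.001  0.001]
shift cm, in tool now [  0.28 -21.1   -0.1 ]
   in final tool [  0.26 -21.1   -0.11]
[[-1.48, -1.29], [-1.63, -1.09], [-1.76, -0.87], [-1.86, -0.63], [-1.92, -0.38], [-1.96, -0.13], [-1.96, 0.13], [-1.92, 0.38], [-1.86, 0.63], [-1.76, 0.87], [-1.63, 1.09], [-1.48, 1.29]]
```

```bash
python3 -c "
import numpy as np
a=np.radians(np.linspace(135,180,13)); p=np.c_[np.sin(a),np.cos(a)]*15; print(np.diff(p,axis=0).round(2).tolist())"
```

```text
[[-0.72, -0.67], [-0.76, -0.62], [-0.8, -0.57], [-0.83, -0.52], [-0.87, -0.46], [-0.89, -0.41], [-0.92, -0.35], [-0.94, -0.28], [-0.96, -0.22], [-0.97, -0.16], [-0.98, -0.1], [-0.98, -0.03]]
```

{"api": "step_arm", "payload": {
  "increments": [0,-0.72,-0.67,0,0,0,0,-0.76,-0.62,0,0,0,0,-0.8,-0.57,0,0,0,0,-0.83,-0.52,0,0,0,0,-0.87,-0.46,0,0,0,0,-0.89,-0.41,0,0,0,0,-0.92,-0.35,0,0,0,0,-0.94,-0.28,0,0,0,0,-0.96,-0.22,0,0,0,0,-0.97,-0.16,0,0,0,0,-0.98,-0.1,0,0,0,0,-0.98,-0.03,0,0,0]
}}

```text
time: 19.75
position: [0.4494, 0.1905, 0.0992]
tool_rot: [0.106, 1.569, -0.102]
ft_force: [-2.4, 2.9, 7.6]
grip_width: 0.156
```

Run:
```python
from h import *
rel([*S2W(-.15,0),.097],np.pi/2+YAW)
snap("scene","j_s"); spot("scene","sippy_tall")
```

```text
t 19.75 pos [0.4494 0.1905 0.0992] F [-2.4  2.9  7.6] w 13.6 toolx [-0.     0.002 -1.   ] jaw ang 1.438
rot tool rv [ 0.002 -0.001 -0.002]
shift cm, in tool now [ 0.22 -0.09  0.06]
   in final tool [ 0.22 -0.09  0.06]
scene sippy_tall 0.73 [0.39  0.423 0.   ] [344. 129.]
scene sippy_tall 0.59 [0.509 0.105 0.057] [273. 165.]
```

View pics/j_s.png

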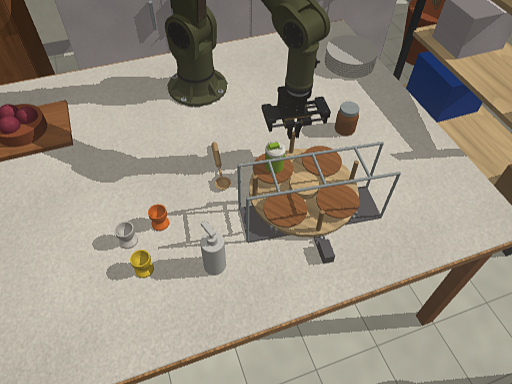

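{"api": "step_arm", "payload": {
  "increments": [0,-0.98,0.03,0,0,0,0,-0.98,0.1,0,0,0,0,-0.97,0.16,0,0,0,0,-0.96,0.22,0,0,0,0,-0.94,0.28,0,0,0,0,-0.92,0.35,0,0,0,0,-0.89,0.41,0,0,0,0,-0.87,0.46,0,0,0,0,-0.83,0.52,0,0,0,0,-0.8,0.57,0,0,0,0,-0.76,0.62,0,0,0,0,-0.72,0.67,0,0,0]
}}

```text
time: 21.35
position: [0.4785, 0.0801, 0.099]
tool_rot: [0.106, 1.57, -0.102]
ft_force: [-1.6, 0.3, 7.6]
grip_width: 0.156
```

{"api": "step_arm", "payload": {
  "increments": [0,0,0,0,0,0,0,0,0,0,0,0]
}}

```text
time: 21.6
position: [0.4804, 0.0774, 0.099]
tool_rot: [0.105, 1.566, -0.106]
ft_force: [3.7, -3.5, 4.7]
grip_width: 0.15
```

Run:
```python
from h import *
rel([*S2W(-.106,-.106),.097],np.pi/2+YAW); discfit()
snap("scene","k_s"); spot("scene","sippy_tall");snap("side","k_d"); spot("side","sippy_tall")
a=cv2.imread("pics/k_s.png"); cv2.imwrite("pics/k_c.png",cv2.resize(a[60:270,200:420],None,fx=2.8,fy=2.8,interpolation=cv2.INTER_CUBIC))
print(S2W(0,-.11))
```

```text
t 21.6 pos [0.4804 0.0774 0.099 ] F [ 3.7 -3.5  4.7] w 13.1 toolx [ 0.002 -0.001 -1.   ] jaw ang 1.436
rot tool rv [-0.     0.002  0.001]
shift cm, in tool now [ 0.2   0.11 -0.13]
   in final tool [ 0.2   0.11 -0.12]
disc fit [ 0.5981  0.1676 -0.1309] rel 0.003 n 16 [0.001 0.001 0.005 0.002 0.006 0.001 0.005 0.003 0.001 0.002 0.    0.002
 0.002 0.003 0.003 0.003]
scene sippy_tall 0.78 [0.58  0.059 0.055] [267. 187.]
side sippy_tall 0.63 [0.579 0.065 0.055] [239. 215.]
side sippy_tall 0.29 [0.479 0.081 0.116] [271. 207.]
[0.58380407 0.0604861 ]
```

View pics/k_c.png

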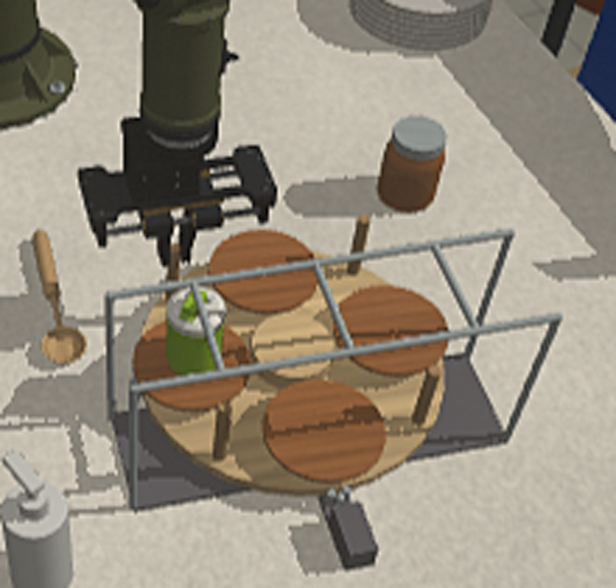

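{"api": "step_arm", "payload": {
  "increments": [0,0,0,0,0,0,0,0,0,0,0,0,-4,0,0,0,0,0,-4,0,0,0,0,0,-5,0,0,0,0,0,-5,0,0,0,0,0,0,-4,1.6,0,0,0,0,-5,2,0,0,0,0,-5,2,0,0,0,0,-5,2,0,0,0,0,-5,2,0,0,0,0,-5,2,0,0,0],
  "fingers": 45
}}

```text
time: 23.6
position: [0.556, -0.2247, 0.2776]
tool_rot: [0.105, 1.57, -0.102]
ft_force: [0.5, 0.3, -0.9]
grip_width: 0.451
```

{"api": "step_arm", "payload": {
  "increments": [0,-4,1.6,0,0,0,0,-5,2,0,0,0,0,-3.8,1.5,0,0,0,0,0,0,0,0,0,0,0,0,0,0,0],
  "fingers": 82
}}

```text
time: 24.22
position: [0.5896, -0.3566, 0.2774]
tool_rot: [0.106, 1.57, -0.103]
ft_force: [-0.5, 0.1, -0.2]
grip_width: 0.81
```

Run:
```python
from h import *
for c in ("wrist","scene","side"):
  snap(c,"l_"+c); spot(c,"egg_cup")
spot("scene","sippy_tall"); discfit()
rel([.59,-.359,.029],np.pi/2+YAW)
```

```text
wrist egg_cup 0.87 [ 0.559 -0.264 -0.004] [319. 128.]
wrist egg_cup 0.79 [ 0.593 -0.358 -0.001] [253. 163.]
wrist egg_cup 0.73 [ 0.692 -0.332  0.001] [281. 228.]
scene egg_cup 0.92 [ 0.692 -0.335 -0.006] [144. 271.]
scene egg_cup 0.83 [ 0.562 -0.262 -0.001] [160. 224.]
scene egg_cup 0.71 [0.489 0.183 0.053] [294. 156.]
scene egg_cup 0.55 [ 0.592 -0.357 -0.004] [129. 242.]
side egg_cup 0.7 [ 0.561 -0.265  0.001] [253. 160.]
side egg_cup 0.63 [ 0.59  -0.358 -0.002] [247. 145.]
side egg_cup 0.51 [ 0.689 -0.335 -0.003] [221. 147.]
side egg_cup 0.16 [0.506 0.288 0.115] [257. 262.]
scene sippy_tall 0.93 [0.579 0.056 0.055] [266. 187.]
disc fit [ 0.5975  0.1683 -0.1297] rel 0.004 n 16 [0.004 0.003 0.002 0.001 0.004 0.001 0.003 0.002 0.003 0.004 0.001 0.002
 0.001 0.003 0.001 0.001]
t 24.88 pos [ 0.5895 -0.3583  0.2786] F [-0.2 -0.   1.1] w 71.6 toolx [ 0.  0. -1.] jaw ang 1.437
rot tool rv [ 0.  0. -0.]
shift cm, in tool now [24.96 -0.07  0.06]
   in final tool [24.96 -0.07  0.06]
```

View pics/l_wrist.png

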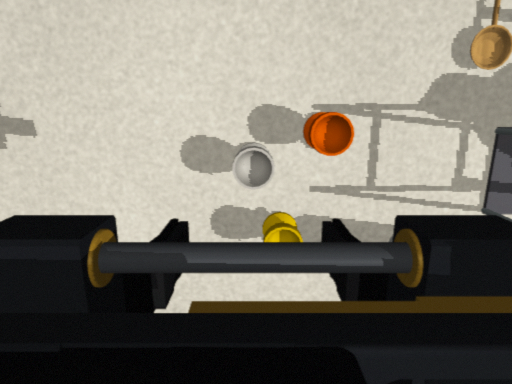

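View pics/l_scene.png

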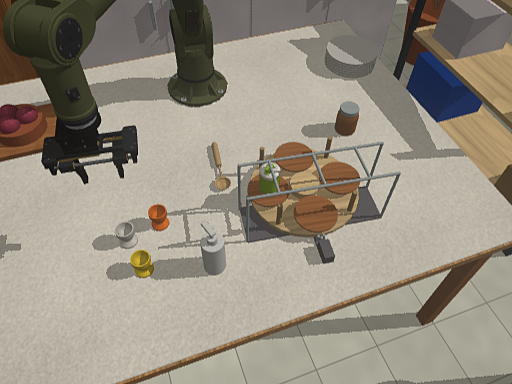

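{"api": "step_arm", "payload": {
  "increments": [4.5,0,0.1,0,0,0,4.5,0,0,0,0,0,4.5,0,0,0,0,0,4.5,0,0,0,0,0,4,0,0,0,0,0,2,0,0,0,0,0,1,0,0,0,0,0,0,0,0,0,0,0]
}}

```text
time: 25.88
position: [0.5909, -0.3587, 0.0291]
tool_rot: [0.105, 1.568, -0.105]
ft_force: [0.2, 0.2, 1.2]
grip_width: 0.823
```

{"api": "step_arm", "payload": {
  "increments": [0,0,0,0,0,0,0,0,0,0,0,0,0,0,0,0,0,0,0,0,0,0,0,0],
  "fingers": 30,
  "force": 25
}}

```text
time: 26.38
position: [0.591, -0.3585, 0.0294]
tool_rot: [0.105, 1.567, -0.105]
ft_force: [-0.8, -0.4, 3.4]
grip_width: 0.566
```

{"api": "step_arm", "payload": {
  "increments": [-2,0,0,0,0,0,-4,0,0,0,0,0,-4,0,0,0,0,0,-4,0,0,0,0,0,-3,0,0,0,0,0,0,0,0,0,0,0]
}}

```text
time: 27.12
position: [0.5917, -0.3598, 0.2028]
tool_rot: [0.103, 1.562, -0.107]
ft_force: [-0.2, -0.2, -1.9]
grip_width: 0.571
```

Run:
```python
from h import *
for c in ("scene","side"):
  snap(c,"m_"+c); spot(c,"egg_cup")
rel([*S2W(-.11,0),.2],np.pi/2+YAW)
```

```text
scene egg_cup 0.95 [ 0.69  -0.334 -0.004] [144. 270.]
scene egg_cup 0.77 [ 0.591 -0.358  0.169] [114. 206.]
scene egg_cup 0.69 [ 0.564 -0.26  -0.   ] [161. 224.]
side egg_cup 0.57 [ 0.591 -0.362  0.172] [248. 106.]
side egg_cup 0.56 [ 0.691 -0.333 -0.002] [221. 147.]
side egg_cup 0.48 [ 0.561 -0.265  0.003] [253. 160.]
t 27.32 pos [ 0.5898 -0.3577  0.197 ] F [ 0.1 -0.2 -0.7] w 49.0 toolx [-0.002  0.001 -1.   ] jaw ang 1.437
rot tool rv [ 0.    -0.002 -0.001]
shift cm, in tool now [ -0.2   52.37 -17.17]
   in final tool [ -0.3   52.37 -17.18]
```

{"api": "step_arm", "payload": {
  "increments": [0,3,-2,0,0,0,0,4,-2.6,0,0,0,0,5,-2.6,0,0,0,0,5,-2.5,0,0,0,0,5,-2.5,0,0,0,0,5,-2.5,0,0,0,0,5,-1.5,0,0,0,0,5,-1,0,0,0,0,5,0,0,0,0,0,5,0,0,0,0,0,3.4,0,0,0,0,0,2,0,0,0,0]
}}

```text
time: 28.82
position: [0.489, 0.1855, 0.1973]
tool_rot: [0.102, 1.57, -0.104]
ft_force: [-0.7, -0.2, -0.7]
grip_width: 0.566
```

{"api": "step_arm", "payload": {
  "increments": [0,0,0,0,0,0,0,0,0,0,0,0,0,0,0,0,0,0]
}}

```text
time: 29.2
position: [0.4901, 0.1821, 0.1986]
tool_rot: [0.107, 1.568, -0.107]
ft_force: [-0.5, 0.3, -1.2]
grip_width: 0.564
```

Run:
```python
from h import *
for c in ("scene","side"):
  snap(c,"n_"+c); spot(c,"egg_cup"); spot(c,"sippy_tall")
rel([*S2W(-.11,0),.2],np.pi/2+YAW)
```

```text
scene egg_cup 0.83 [ 0.562 -0.26  -0.002] [161. 224.]
scene egg_cup 0.71 [0.491 0.182 0.167] [297. 130.]
scene egg_cup 0.56 [ 0.691 -0.332 -0.003] [145. 269.]
scene sippy_tall 0.68 [0.58  0.06  0.055] [268. 187.]
scene sippy_tall 0.52 [0.488 0.182 0.053] [293. 155.]
side egg_cup 0.7 [ 0.559 -0.268  0.001] [254. 160.]
side egg_cup 0.49 [ 0.69  -0.334 -0.003] [221. 147.]
side egg_cup 0.38 [0.487 0.182 0.17 ] [267. 220.]
side sippy_tall 0.66 [0.581 0.062 0.054] [238. 214.]
side sippy_tall 0.64 [0.49  0.183 0.17 ] [266. 220.]
t 29.5 pos [0.49   0.1836 0.1987] F [-0.3 -0.3 -0.5] w 49.0 toolx [ 0.  0. -1.] jaw ang 1.437
rot tool rv [-0.  0. -0.]
shift cm, in tool now [-0.13  0.05 -0.06]
   in final tool [-0.13  0.05 -0.06]
```

View pics/n_scene.png

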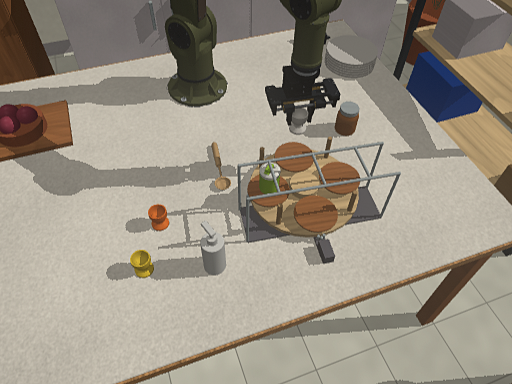

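{"api": "step_arm", "payload": {
  "increments": [3,0,0,0,0,0,3,0,0,0,0,0,3,0,0,0,0,0,1.7,0,0,0,0,0,0.5,0,0,0,0,0,0.3,0,0,0,0,0,0.2,0,0,0,0,0,0,0,0,0,0,0]
}}

```text
time: 30.5
position: [0.4906, 0.1841, 0.0823]
tool_rot: [0.106, 1.567, -0.104]
ft_force: [0.0, 0.8, -0.3]
grip_width: 0.564
```

Run:
```python
from h import *
for c in ("scene","side"):
  snap(c,"o_"+c); spot(c,"egg_cup",3)
rel([*S2W(-.11,0),.082],np.pi/2+YAW)
```

```text
scene egg_cup 0.89 [ 0.559 -0.26  -0.002] [161. 223.]
scene egg_cup 0.66 [ 0.69  -0.332 -0.004] [145. 270.]
scene egg_cup 0.58 [0.491 0.185 0.05 ] [294. 156.]
side egg_cup 0.72 [ 0.559 -0.264  0.   ] [253. 160.]
side egg_cup 0.66 [ 0.69  -0.334 -0.004] [221. 147.]
side egg_cup 0.62 [0.489 0.185 0.053] [265. 247.]
t 30.7 pos [0.4906 0.1841 0.0823] F [-0.1 -0.4  1.9] w 48.9 toolx [ 0.001  0.001 -1.   ] jaw ang 1.437
rot tool rv [ 0.     0.001 -0.001]
shift cm, in tool now [ 0.03 -0.01 -0.11]
   in final tool [ 0.03 -0.01 -0.11]
```

Touching the coaster; release and rise, then to the left peg.

{"api": "step_arm", "payload": {
  "increments": [0.1,0,0,0,0,0,0,0,0,0,0,0]
}}

```text
time: 30.95
position: [0.4906, 0.1842, 0.0822]
tool_rot: [0.106, 1.567, -0.104]
ft_force: [-2.0, -0.5, 8.5]
grip_width: 0.572
```

{"api": "step_arm", "payload": {
  "increments": [0,0,0,0,0,0,0,0,0,0,0,0,0,0,0,0,0,0,-2,0,0,0,0,0,-4,0,0,0,0,0,-4,0,0,0,0,0,-5,0,0,0,0,0,-4,0,0,0,0,0,0,0,0,0,0,0],
  "fingers": 85
}}

```text
time: 32.08
position: [0.4917, 0.1845, 0.2741]
tool_rot: [0.108, 1.562, -0.102]
ft_force: [-0.3, -0.2, 0.3]
grip_width: 0.85
```

Run:
```python
from h import *
for c in ("scene","side"): 
  snap(c,"p_"+c); spot(c,"sippy_tall",2); spot(c,"egg_cup")
discfit(); rel([*S2W(-.106,.106),.099],np.pi/2+YAW)
a=cv2.imread("pics/p_scene.png"); cv2.imwrite("pics/p_c.png",cv2.resize(a[60:270,200:420],None,fx=2.8,fy=2.8,interpolation=cv2.INTER_CUBIC))
```

```text
scene sippy_tall 0.86 [0.578 0.059 0.054] [267. 187.]
scene sippy_tall 0.27 [0.489 0.185 0.05 ] [294. 156.]
scene egg_cup 0.75 [ 0.56  -0.26  -0.001] [161. 223.]
scene egg_cup 0.73 [0.491 0.185 0.051] [294. 156.]
scene egg_cup 0.58 [ 0.69  -0.331 -0.003] [145. 269.]
side sippy_tall 0.97 [0.578 0.064 0.053] [239. 215.]
side sippy_tall 0.41 [ 0.595  0.167 -0.002] [230. 252.]
side egg_cup 0.81 [0.489 0.183 0.051] [265. 247.]
side egg_cup 0.59 [ 0.559 -0.265  0.   ] [253. 160.]
side egg_cup 0.54 [ 0.692 -0.335 -0.003] [220. 147.]
disc fit [ 0.597   0.168  -0.1306] rel 0.003 n 16 [0.004 0.002 0.105 0.004 0.007 0.006 0.004 0.002 0.001 0.001 0.002 0.004
 0.001 0.002 0.005 0.005]
t 32.67 pos [0.4898 0.1838 0.2703] F [ 0.7  0.7 -0.6] w 73.9 toolx [-0. -0. -1.] jaw ang 1.437
rot tool rv [ 0. -0.  0.]
shift cm, in tool now [17.13 10.64  0.37]
   in final tool [17.13 10.63  0.36]
```

View pics/p_c.png

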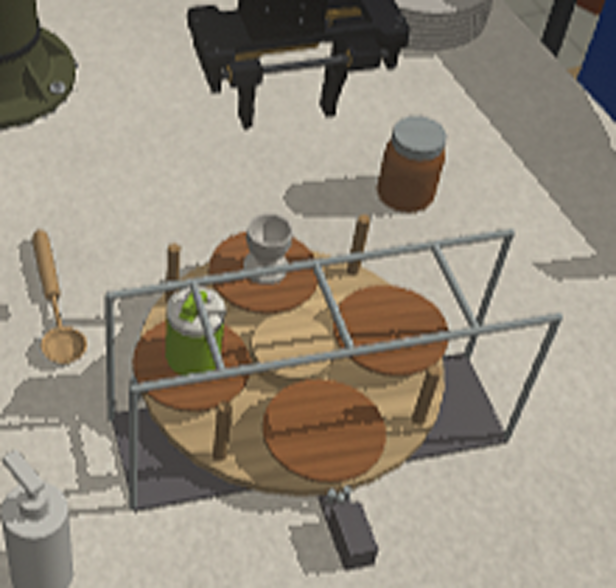

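{"api": "step_arm", "payload": {
  "increments": [0,4,0.2,0,0,0,0,4,0.2,0,0,0,0,2.6,0,0,0,0,4,0,0,0,0,0,4,0,0,0,0,0,4,0,0,0,0,0,3,0,0,0,0,0,2.1,0,0,0,0,0,0,0,0,0,0,0],
  "fingers": 45,
  "force": 15
}}

```text
time: 33.8
position: [0.5069, 0.2873, 0.0978]
tool_rot: [0.103, 1.571, -0.108]
ft_force: [-0.8, -0.4, 0.2]
grip_width: 0.447
```

{"api": "step_arm", "payload": {
  "increments": [0,0,0,0,0,0,0,0,0,0,0,0,0,0,0,0,0,0,0,0,0,0,0,0],
  "fingers": 5
}}

```text
time: 34.3
position: [0.5084, 0.2875, 0.1004]
tool_rot: [0.105, 1.568, -0.106]
ft_force: [-1.6, -2.1, 4.8]
grip_width: 0.154
```

{"api": "step_arm", "payload": {
  "increments": [0,-0.72,-0.67,0,0,0,0,-0.76,-0.62,0,0,0,0,-0.8,-0.57,0,0,0,0,-0.83,-0.52,0,0,0,0,-0.87,-0.46,0,0,0,0,-0.89,-0.41,0,0,0,0,-0.92,-0.35,0,0,0,0,-0.94,-0.28,0,0,0,0,-0.96,-0.22,0,0,0,0,-0.97,-0.16,0,0,0,0,-0.98,-0.1,0,0,0,0,-0.98,-0.03,0,0,0]
}}

```text
time: 35.8
position: [0.4495, 0.1896, 0.1001]
tool_rot: [0.106, 1.569, -0.103]
ft_force: [-1.5, 3.3, 7.2]
grip_width: 0.152
```

Run:
```python
from h import *
rel([*S2W(-.15,0),.097],np.pi/2+YAW)
for c in ("scene","side"): snap(c,"q_"+c); spot(c,"sippy_tall"); spot(c,"egg_cup")
discfit()
```

```text
t 35.8 pos [0.4495 0.1896 0.1001] F [-1.5  3.3  7.2] w 13.2 toolx [-0.     0.002 -1.   ] jaw ang 1.438
rot tool rv [ 0.001 -0.001 -0.002]
shift cm, in tool now [ 0.31 -0.    0.04]
   in final tool [ 0.31 -0.    0.04]
scene sippy_tall 0.75 [0.659 0.077 0.053] [283. 207.]
scene sippy_tall 0.41 [0.616 0.315 0.115] [355. 161.]
scene egg_cup 0.95 [ 0.691 -0.336  0.001] [143. 269.]
scene egg_cup 0.9 [ 0.561 -0.261 -0.   ] [160. 223.]
scene egg_cup 0.64 [0.508 0.101 0.048] [271. 168.]
side sippy_tall 0.57 [0.657 0.079 0.052] [214. 217.]
side egg_cup 0.72 [ 0.69  -0.335 -0.001] [221. 147.]
side egg_cup 0.59 [ 0.561 -0.263 -0.   ] [253. 161.]
side egg_cup 0.55 [0.509 0.101 0.053] [260. 226.]
disc fit [0.5982 0.1684 0.6479] rel 0.782 n 16 [0.002 0.    0.002 0.002 0.001 0.002 0.006 0.003 0.001 0.002 0.002 0.001
 0.001 0.001 0.002 0.002]
```

{"api": "step_arm", "payload": {
  "increments": [0,-0.98,0.03,0,0,0,0,-0.98,0.1,0,0,0,0,-0.97,0.16,0,0,0,0,-0.96,0.22,0,0,0,0,-0.94,0.28,0,0,0,0,-0.92,0.35,0,0,0,0,-0.89,0.41,0,0,0,0,-0.87,0.46,0,0,0,0,-0.83,0.52,0,0,0,0,-0.8,0.57,0,0,0,0,-0.76,0.62,0,0,0,0,-0.72,0.67,0,0,0]
}}

```text
time: 37.9
position: [0.4787, 0.079, 0.0999]
tool_rot: [0.106, 1.57, -0.103]
ft_force: [-0.4, -0.5, 5.6]
grip_width: 0.154
```

{"api": "step_arm", "payload": {
  "increments": [0,0,0,0,0,0,0,0,0,0,0,0]
}}

```text
time: 38.15
position: [0.4798, 0.0773, 0.0999]
tool_rot: [0.105, 1.567, -0.106]
ft_force: [2.3, -1.9, 5.0]
grip_width: 0.148
```

{"api": "step_arm", "payload": {
  "increments": [0,0,0,0,0,0,0,0,0,0,0,0,-4,0,0,0,0,0,-4,0,0,0,0,0,-5,0,0,0,0,0,-5,0,0,0,0,0,0,-4,0,0,0,0,0,-5,0,0,0,0,0,-5,0,0,0,0,0,0,0,0,0,0],
  "fingers": 45
}}

```text
time: 39.4
position: [0.4597, -0.0649, 0.2792]
tool_rot: [0.111, 1.569, -0.111]
ft_force: [0.7, 0.4, 0.2]
grip_width: 0.454
```

Run:
```python
from h import *
rel()
for c in ("scene","side"): snap(c,"r_"+c); spot(c,"sippy_tall"); spot(c,"egg_cup")
x=discfit()
print("sippy target",S2W(.11,0),"egg",S2W(0,-.11))
a=cv2.imread("pics/r_scene.png"); cv2.imwrite("pics/r_c.png",cv2.resize(a[60:270,200:420],None,fx=2.8,fy=2.8,interpolation=cv2.INTER_CUBIC))
a=cv2.imread("pics/r_side.png"); cv2.imwrite("pics/r_d.png",cv2.resize(a[115:310,140:310],None,fx=3,fy=3,interpolation=cv2.INTER_CUBIC))
```

```text
t 39.4 pos [ 0.4597 -0.0649  0.2792] F [0.7 0.4 0.2] w 39.5 toolx [-0.001  0.    -1.   ] jaw ang 1.429
scene sippy_tall 0.62 [0.709 0.198 0.055] [330. 208.]
scene egg_cup 0.89 [ 0.693 -0.331 -0.001] [145. 270.]
scene egg_cup 0.66 [ 0.563 -0.261  0.   ] [161. 223.]
scene egg_cup 0.65 [0.583 0.059 0.049] [268. 189.]
side sippy_tall 0.76 [0.706 0.201 0.056] [191. 245.]
side egg_cup 0.72 [0.585 0.056 0.053] [237. 213.]
side egg_cup 0.65 [ 0.561 -0.265 -0.001] [253. 161.]
side egg_cup 0.6 [ 0.69  -0.332 -0.002] [221. 147.]
disc fit [ 0.5981  0.1691 -0.1318] rel 0.002 n 15 [0.005 0.002 0.003 0.001 0.002 0.003 0.004 0.002 0.002 0.001 0.001 0.006
 0.003 0.004 0.001]
sippy target [0.7075139  0.15480407] egg [0.58380407 0.0604861 ]
```

View pics/r_c.png

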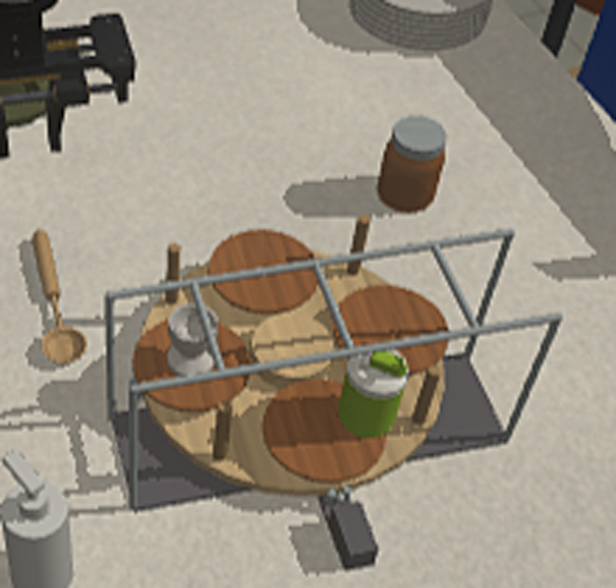

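View pics/r_d.png

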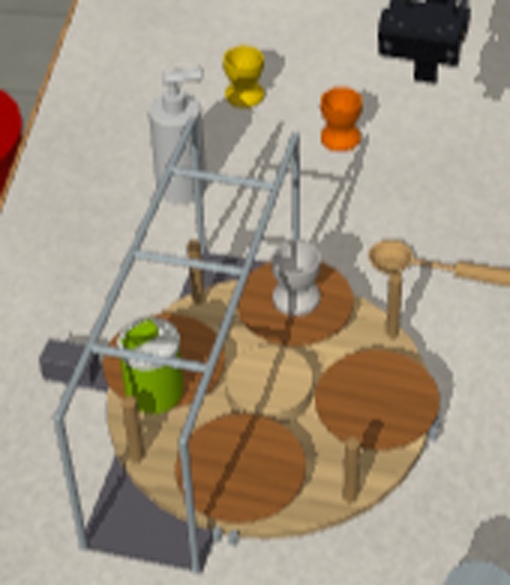

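View pics/r_scene.png

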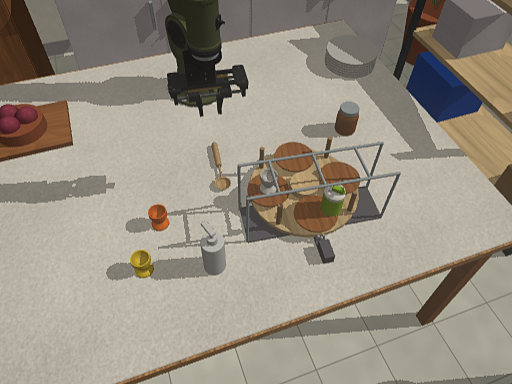

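Run:
```python
from h import *
rel([*S2W(-.106,-.106),.099],np.pi/2+YAW)
```

```text
t 40.0 pos [ 0.4611 -0.0606  0.2795] F [ 0.3  0.2 -0.1] w 39.3 toolx [-0. -0. -1.] jaw ang 1.438
rot tool rv [ 0.001 -0.     0.   ]
shift cm, in tool now [18.05 14.04 -0.04]
   in final tool [18.05 14.04 -0.05]
```

The pictures show the sippy cup, at (375,390) in the crop, knocked about 45 mm along the back coaster. I'll bring it round to the front clockwise in two quarter turns, regrasp it, then turn one more quarter.

{"api": "step_arm", "payload": {
  "increments": [0,5,0,0,0,0,0,5,0,0,0,0,0,4,0,0,0,0,4,0,0,0,0,0,4,0,0,0,0,0,4,0,0,0,0,0,3.5,0,0,0,0,0,2.5,0,0,0,0,0,0,0,0,0,0,0],
  "fingers": 45
}}

```text
time: 41.12
position: [0.478, 0.0775, 0.0978]
tool_rot: [0.104, 1.572, -0.106]
ft_force: [0.6, 1.0, 0.7]
grip_width: 0.451
```

{"api": "step_arm", "payload": {
  "increments": [0,0,0,0,0,0,0,0,0,0,0,0,0,0,0,0,0,0,0,0,0,0,0,0],
  "fingers": 5
}}

```text
time: 41.62
position: [0.4802, 0.0772, 0.1004]
tool_rot: [0.105, 1.567, -0.106]
ft_force: [-1.5, -2.3, 4.0]
grip_width: 0.153
```

{"api": "step_arm", "payload": {
  "increments": [0,0.72,-0.67,0,0,0,0,0.76,-0.62,0,0,0,0,0.8,-0.57,0,0,0,0,0.83,-0.52,0,0,0,0,0.87,-0.46,0,0,0,0,0.89,-0.41,0,0,0,0,0.92,-0.35,0,0,0,0,0.94,-0.28,0,0,0,0,0.96,-0.22,0,0,0,0,0.97,-0.16,0,0,0,0,0.98,-0.1,0,0,0,0,0.98,-0.03,0,0,0]
}}

```text
time: 43.12
position: [0.4504, 0.1898, 0.0996]
tool_rot: [0.105, 1.568, -0.105]
ft_force: [-2.8, -1.5, 4.5]
grip_width: 0.153
```

{"api": "step_arm", "payload": {
  "increments": [0,0.98,0.03,0,0,0,0,0.98,0.1,0,0,0,0,0.97,0.16,0,0,0,0,0.96,0.22,0,0,0,0,0.94,0.28,0,0,0,0,0.92,0.35,0,0,0,0,0.89,0.41,0,0,0,0,0.87,0.46,0,0,0,0,0.83,0.52,0,0,0,0,0.8,0.57,0,0,0,0,0.76,0.62,0,0,0,0,0.72,0.67,0,0,0]
}}

```text
time: 44.62
position: [0.508, 0.2883, 0.0991]
tool_rot: [0.104, 1.569, -0.106]
ft_force: [-7.7, -4.6, 4.9]
grip_width: 0.152
```

{"api": "step_arm", "payload": {
  "increments": [0,0,0,0,0,0,0,0,0,0,0,0]
}}

```text
time: 44.88
position: [0.5077, 0.288, 0.0992]
tool_rot: [0.105, 1.569, -0.106]
ft_force: [-2.7, -1.3, -1.7]
grip_width: 0.145
```

Run:
```python
from h import *
rel([*S2W(-.106,.106),.099],np.pi/2+YAW)
for c in ("scene","side"): snap(c,"s_"+c); spot(c,"sippy_tall",2); spot(c,"egg_cup")
x=discfit()
a=cv2.imread("pics/s_scene.png"); cv2.imwrite("pics/s_c.png",cv2.resize(a[60:270,200:420],None,fx=2.8,fy=2.8,interpolation=cv2.INTER_CUBIC))
```

```text
t 44.88 pos [0.5077 0.288  0.0992] F [-2.7 -1.3 -1.7] w 12.6 toolx [-0.001 -0.001 -1.   ] jaw ang 1.437
rot tool rv [ 0.    -0.001  0.001]
shift cm, in tool now [ 0.02  0.07 -0.02]
   in final tool [ 0.02  0.07 -0.02]
scene sippy_tall 0.97 [0.627 0.053 0.051] [271. 201.]
scene sippy_tall 0.53 [0.71  0.155 0.052] [316. 213.]
scene egg_cup 0.84 [0.492 0.186 0.051] [295. 156.]
scene egg_cup 0.75 [ 0.56  -0.259 -0.002] [161. 223.]
scene egg_cup 0.56 [0.478 0.081 0.114] [262. 147.]
scene egg_cup 0.55 [ 0.69  -0.336 -0.003] [144. 270.]
side sippy_tall 0.93 [0.627 0.058 0.055] [224. 212.]
side sippy_tall 0.58 [0.708 0.153 0.053] [194. 234.]
side egg_cup 0.72 [0.488 0.185 0.051] [265. 248.]
disc fit [ 0.5974  0.1678 -0.1313] rel 0.003 n 14 [0.004 0.    0.002 0.001 0.003 0.002 0.003 0.002 0.002 0.002 0.003 0.003
 0.002 0.002]
```

View pics/s_c.png

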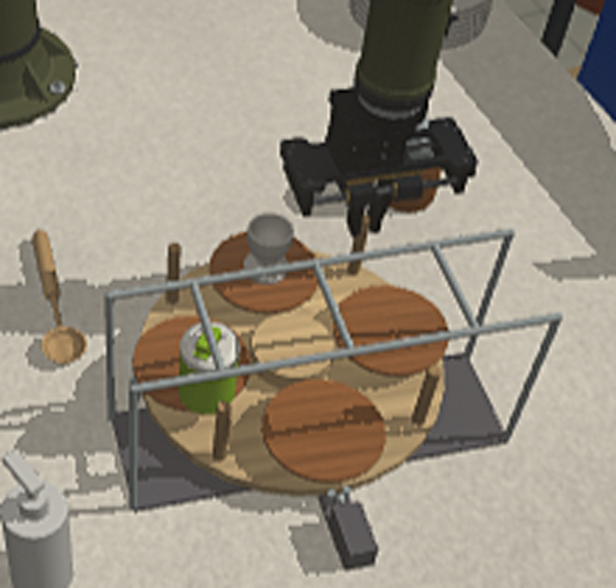

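{"api": "step_arm", "payload": {
  "increments": [0,0,0,0,0,0,0,0,0,0,0,0,-3,0,0,0,0,0,-4,0,0,0,0,0,-4,0,0,0,0,0,0,-4,0,0,0,0,0,-5,0,0,0,0,0,-5,0,0,0,0,0,-4,0,0,0,0,0,-3.2,0,0,0,0,0,0,0,0,0,0],
  "fingers": 45
}}

```text
time: 46.85
position: [0.4812, 0.0762, 0.2112]
tool_rot: [0.11, 1.564, -0.107]
ft_force: [-0.5, 0.3, 0.4]
grip_width: 0.452
```

Run:
```python
from h import *
rel([*S2W(-.106,-.106),.099],np.pi/2+YAW)
```

```text
t 46.85 pos [0.4812 0.0762 0.2112] F [-0.5  0.3  0.4] w 39.3 toolx [ 0.004  0.002 -1.   ] jaw ang 1.433
rot tool rv [-0.004  0.004 -0.002]
shift cm, in tool now [11.22  0.19 -0.27]
   in final tool [11.22  0.22 -0.22]
```

{"api": "step_arm", "payload": {
  "increments": [4,0,0,0,0,0,4,0,0,0,0,0,2,0,0,0,0,0,1,0,0,0,0,0,0,0,0,0,0,0],
  "fingers": 45
}}

```text
time: 47.48
position: [0.4802, 0.0792, 0.0998]
tool_rot: [0.105, 1.568, -0.104]
ft_force: [0.3, 1.3, 0.2]
grip_width: 0.451
```

{"api": "step_arm", "payload": {
  "increments": [0,0,0,0,0,0,0,0,0,0,0,0,0,0,0,0,0,0,0,0,0,0,0,0],
  "fingers": 5
}}

```text
time: 47.98
position: [0.48, 0.0773, 0.1001]
tool_rot: [0.105, 1.568, -0.106]
ft_force: [-1.6, -2.8, 3.1]
grip_width: 0.154
```

{"api": "step_arm", "payload": {
  "increments": [0,0.72,-0.67,0,0,0,0,0.76,-0.62,0,0,0,0,0.8,-0.57,0,0,0,0,0.83,-0.52,0,0,0,0,0.87,-0.46,0,0,0,0,0.89,-0.41,0,0,0,0,0.92,-0.35,0,0,0,0,0.94,-0.28,0,0,0,0,0.96,-0.22,0,0,0,0,0.97,-0.16,0,0,0,0,0.98,-0.1,0,0,0,0,0.98,-0.03,0,0,0]
}}

```text
time: 49.48
position: [0.4503, 0.1901, 0.0993]
tool_rot: [0.105, 1.569, -0.105]
ft_force: [-1.0, -1.6, 2.1]
grip_width: 0.153
```

{"api": "step_arm", "payload": {
  "increments": [0,0.98,0.03,0,0,0,0,0.98,0.1,0,0,0,0,0.97,0.16,0,0,0,0,0.96,0.22,0,0,0,0,0.94,0.28,0,0,0,0,0.92,0.35,0,0,0,0,0.89,0.41,0,0,0,0,0.87,0.46,0,0,0,0,0.83,0.52,0,0,0,0,0.8,0.57,0,0,0,0,0.76,0.62,0,0,0,0,0.72,0.67,0,0,0]
}}

```text
time: 50.98
position: [0.5081, 0.2885, 0.0992]
tool_rot: [0.104, 1.569, -0.106]
ft_force: [-6.2, -5.0, 1.6]
grip_width: 0.154
```

{"api": "step_arm", "payload": {
  "increments": [0,0,0,0,0,0,0,0,0,0,0,0]
}}

```text
time: 51.22
position: [0.5079, 0.2885, 0.0993]
tool_rot: [0.105, 1.569, -0.105]
ft_force: [-2.1, -2.0, -4.4]
grip_width: 0.155
```

{"api": "step_arm", "payload": {
  "increments": [0,0,0,0,0,0,0,0,0,0,0,0,-4,0,0,0,0,0,-4,0,0,0,0,0,-5,0,0,0,0,0,-5,0,0,0,0,0,0,0,0,0,0,0],
  "fingers": 45
}}

```text
time: 52.1
position: [0.5108, 0.2906, 0.286]
tool_rot: [0.111, 1.558, -0.098]
ft_force: [-0.3, 0.2, -0.8]
grip_width: 0.449
```

Run:
```python
from h import *
for c in ("scene","side"): snap(c,"t_"+c); spot(c,"sippy_tall",2); spot(c,"egg_cup")
x=discfit()
print("front",S2W(-.11,0)); print(ctrl.get_state()["joint_positions"].round(2))
rel([.489,.14,.25],YAW)
a=cv2.imread("pics/t_scene.png"); cv2.imwrite("pics/t_c.png",cv2.resize(a[60:270,200:420],None,fx=2.8,fy=2.8,interpolation=cv2.INTER_CUBIC))
```

```text
scene sippy_tall 0.63 [0.488 0.134 0.052] [279. 159.]
scene egg_cup 0.93 [0.616 0.279 0.052] [340. 177.]
scene egg_cup 0.75 [ 0.691 -0.331 -0.005] [145. 270.]
scene egg_cup 0.62 [ 0.564 -0.258 -0.002] [162. 224.]
scene egg_cup 0.53 [ 0.602  0.173 -0.001] [304. 194.]
side sippy_tall 0.86 [0.488 0.134 0.055] [266. 234.]
side egg_cup 0.71 [0.616 0.275 0.054] [218. 268.]
side egg_cup 0.48 [ 0.69  -0.334 -0.   ] [221. 147.]
disc fit [ 0.597   0.1687 -0.1323] rel 0.002 n 15 [0.003 0.005 0.002 0.003 0.002 0.006 0.003 0.003 0.003 0.002 0.102 0.002
 0.001 0.001 0.004]
front [0.4894861  0.18419593]
[-0.74  0.16  0.2   1.54 -0.03  1.45  0.9 ]
t 52.7 pos [0.508  0.2887 0.2792] F [-0.8 -0.1  0. ] w 39.0 toolx [-0. -0. -1.] jaw ang 1.437
rot tool rv [1.571e+00 0.000e+00 1.000e-03]
shift cm, in tool now [  2.93 -14.99   0.1 ]
   in final tool [ 2.92  0.1  14.99]
```

View pics/t_c.png

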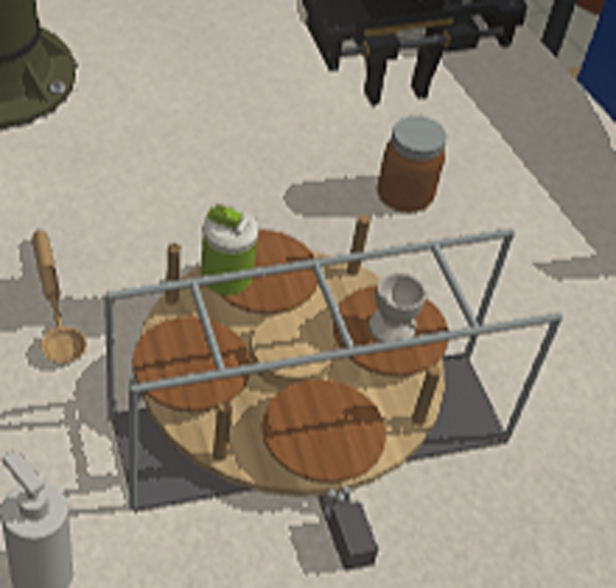

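{"api": "step_arm", "payload": {
  "increments": [0,0,0,0.1745,0,0,0,0,0,0.1745,0,0,0,0,0,0.1745,0,0,0,0,0,0.1745,0,0,0,0,0,0.1745,0,0,0,0,0,0.1745,0,0,0,0,0,0.1745,0,0,0,0,0,0.1745,0,0,0,0,0,0.1745,0,0,0,0,0,0,0,0],
  "fingers": 95
}}

```text
time: 53.95
position: [0.5081, 0.2888, 0.2795]
tool_rot: [1.305, 1.144, -1.306]
ft_force: [-0.0, -0.8, -0.9]
grip_width: 0.951
```

Run:
```python
from h import *
print(ctrl.get_state()["joint_positions"].round(2))
rel([.488,.135,.0945],YAW)
```

```text
[-0.84  0.16  0.31  1.54 -0.05  1.45 -0.65]
t 53.95 pos [0.5081 0.2888 0.2795] F [-0.  -0.8 -0.9] w 82.8 toolx [ 0. -0. -1.] jaw ang -0.132
rot tool rv [ 0.002  0.    -0.   ]
shift cm, in tool now [18.5   0.03 15.5 ]
   in final tool [18.5   0.07 15.51]
```

{"api": "step_arm", "payload": {
  "increments": [0,0,4,0,0,0,0,0,5,0,0,0,0,0,4.5,0,0,0,0,0,2,0,0,0,0,0,0,0,0,0,0,0,0,0,0,0]
}}

```text
time: 54.7
position: [0.4874, 0.1373, 0.2795]
tool_rot: [1.305, 1.145, -1.304]
ft_force: [-0.8, 0.3, 0.1]
grip_width: 0.951
```

Run:
```python
from h import *
for c in ("wrist","scene","side"): snap(c,"u_"+c); spot(c,"sippy_tall",2)
rel([.488,.134,.0945],YAW)
```

```text
wrist sippy_tall 0.81 [0.491 0.139 0.056] [259. 165.]
scene sippy_tall 0.63 [0.485 0.137 0.053] [279. 158.]
side sippy_tall 0.64 [0.486 0.137 0.055] [267. 235.]
t 55.0 pos [0.4874 0.1359 0.2794] F [-0.3  0.1  0.6] w 82.7 toolx [-0. -0. -1.] jaw ang -0.132
rot tool rv [0.002 0.    0.   ]
shift cm, in tool now [18.49  0.09  0.18]
   in final tool [18.49  0.08  0.19]
```

View pics/u_wrist.png

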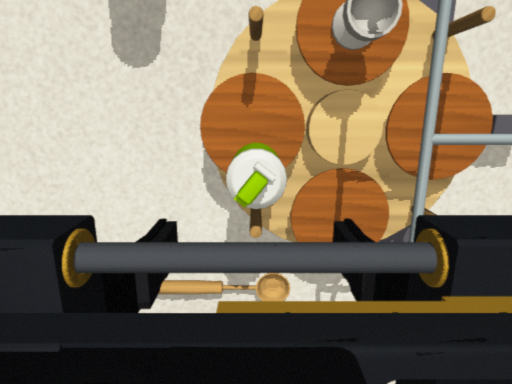

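{"api": "step_arm", "payload": {
  "increments": [4,0,0,0,0,0,4,0,0,0,0,0,4,0,0,0,0,0,3.5,0,0,0,0,0,2,0,0,0,0,0,1,0,0,0,0,0,0,0,0,0,0,0]
}}

```text
time: 55.88
position: [0.4873, 0.1353, 0.0943]
tool_rot: [1.306, 1.143, -1.307]
ft_force: [0.9, 0.8, 0.2]
grip_width: 0.95
```

{"api": "step_arm", "payload": {
  "increments": [0,0,0,0,0,0,0,0,0,0,0,0,0,0,0,0,0,0,0,0,0,0,0,0],
  "fingers": 40,
  "force": 25
}}

```text
time: 56.38
position: [0.4879, 0.1353, 0.0951]
tool_rot: [1.308, 1.143, -1.306]
ft_force: [0.5, -0.7, 1.4]
grip_width: 0.66
```

{"api": "step_arm", "payload": {
  "increments": [-1,0,0,0,0,0,-1.5,0,0,0,0,0,0,0,0,0,0,0,0,0,0,0,0,0]
}}

```text
time: 56.88
position: [0.4874, 0.1352, 0.1197]
tool_rot: [1.307, 1.143, -1.306]
ft_force: [0.7, -0.0, -1.1]
grip_width: 0.664
```

Run:
```python
from h import *
for c in ("scene","side"): snap(c,"v_"+c); spot(c,"sippy_tall",2)
rel([*S2W(-.11,0),.0945],YAW)
```

```text
scene sippy_tall 0.58 [0.487 0.136 0.078] [280. 153.]
side sippy_tall 0.8 [0.484 0.138 0.077] [268. 230.]
side sippy_tall 0.63 [0.717 0.259 0.114] [182. 248.]
t 57.08 pos [0.4871 0.1351 0.1192] F [-0.5 -0.2 -0.4] w 57.3 toolx [-0.001 -0.    -1.   ] jaw ang -0.133
rot tool rv [0.001 0.    0.001]
shift cm, in tool now [ 2.46 -0.42 -4.9 ]
   in final tool [ 2.47 -0.42 -4.9 ]
```

{"api": "step_arm", "payload": {
  "increments": [0,-0.1,-1.2,0,0,0,0,-0.2,-1.8,0,0,0,0,0,-1.2,0,0,0,0,0,-0.6,0,0,0,0,0,0,0,0,0,1.2,0,0,0,0,0,0.8,0,0,0,0,0,0.4,0,0,0,0,0,0.1,0,0,0,0,0,0,0,0,0,0,0]
}}

```text
time: 58.32
position: [0.4904, 0.1825, 0.0951]
tool_rot: [1.306, 1.144, -1.309]
ft_force: [-3.6, -2.4, 4.8]
grip_width: 0.657
```

Run:
```python
from h import *
rel([*S2W(-.11,0),.0945],YAW)
for c in ("scene","side"): snap(c,"w_"+c); spot(c,"sippy_tall",2); spot(c,"egg_cup",3)
```

```text
t 58.33 pos [0.4904 0.1825 0.0951] F [-3.6 -2.4  4.8] w 57.2 toolx [-0.001 -0.    -1.   ] jaw ang -0.134
rot tool rv [-0.     0.001  0.001]
shift cm, in tool now [ 0.06 -0.11 -0.15]
   in final tool [ 0.06 -0.11 -0.15]
scene sippy_tall 0.57 [0.488 0.181 0.055] [293. 155.]
scene egg_cup 0.95 [0.614 0.279 0.052] [339. 177.]
scene egg_cup 0.56 [ 0.563 -0.262 -0.001] [161. 224.]
scene egg_cup 0.3 [0.388 0.423 0.001] [344. 128.]
side sippy_tall 0.68 [0.486 0.187 0.057] [266. 247.]
side egg_cup 0.7 [0.615 0.277 0.054] [218. 269.]
side egg_cup 0.61 [ 0.688 -0.335 -0.004] [221. 147.]
side egg_cup 0.5 [ 0.556 -0.263  0.001] [254. 160.]
```

{"api": "step_arm", "payload": {
  "increments": [0,0,0,0,0,0,0,0,0,0,0,0,0,0,0,0,0,0,-2,0,0,0,0,0,-4,0,0,0,0,0,-4,0,0,0,0,0,-5,0,0,0,0,0,-3,0,0,0,0,0,0,0,0,0,0,0],
  "fingers": 95
}}

```text
time: 59.75
position: [0.4923, 0.1837, 0.2773]
tool_rot: [1.311, 1.142, -1.302]
ft_force: [-0.8, -0.4, -0.7]
grip_width: 0.948
```

{"api": "step_arm", "payload": {
  "increments": [0,0,0,-0.1745,0,0,0,0,0,-0.1745,0,0,0,0,0,-0.1745,0,0,0,0,0,-0.1745,0,0,0,0,0,-0.1745,0,0,0,0,0,-0.1745,0,0,0,0,0,-0.1745,0,0,0,0,0,-0.1745,0,0,0,0,0,-0.1745,0,0,0,0,0,0,0,0],
  "fingers": 45
}}

```text
time: 61.0
position: [0.4904, 0.1829, 0.2733]
tool_rot: [0.106, 1.57, -0.107]
ft_force: [0.4, 0.4, 1.0]
grip_width: 0.447
```

Run:
```python
from h import *
for c in ("scene","side"): snap(c,"x_"+c); spot(c,"sippy_tall",2); spot(c,"egg_cup",2)
discfit()
rel([*S2W(-.106,-.106),.099],np.pi/2+YAW)
```

```text
scene sippy_tall 0.84 [0.486 0.184 0.054] [294. 155.]
scene sippy_tall 0.58 [0.388 0.425 0.002] [345. 128.]
scene egg_cup 0.84 [ 0.56  -0.261 -0.001] [161. 223.]
scene egg_cup 0.68 [0.613 0.277 0.049] [339. 178.]
side sippy_tall 0.89 [0.487 0.186 0.052] [265. 248.]
side sippy_tall 0.52 [0.69  0.047 0.114] [204. 195.]
side egg_cup 0.84 [0.614 0.274 0.053] [219. 268.]
side egg_cup 0.76 [ 0.693 -0.333 -0.002] [220. 147.]
disc fit [ 0.5977  0.1684 -0.1362] rel -0.002 n 16 [0.003 0.006 0.002 0.001 0.005 0.001 0.003 0.107 0.002 0.001 0.    0.005
 0.003 0.004 0.001 0.003]
t 61.6 pos [0.4909 0.1832 0.2746] F [-0.1  0.5  0.3] w 39.4 toolx [ 0.  0. -1.] jaw ang 1.437
rot tool rv [ 0.  0. -0.]
shift cm, in tool now [ 17.56 -10.52   0.25]
   in final tool [ 17.56 -10.52   0.25]
```

Sippy cup is centred at the front (within about 3 mm). One clockwise quarter turn to finish.

{"api": "step_arm", "payload": {
  "increments": [0,-4,0.2,0,0,0,0,-4,0,0,0,0,0,-2.5,0,0,0,0,4,0,0,0,0,0,4,0,0,0,0,0,4,0,0,0,0,0,3.3,0,0,0,0,0,2.2,0,0,0,0,0,0,0,0,0,0,0],
  "fingers": 45,
  "force": 15
}}

```text
time: 62.72
position: [0.4775, 0.0784, 0.0981]
tool_rot: [0.104, 1.571, -0.107]
ft_force: [0.4, -0.3, -0.3]
grip_width: 0.451
```

{"api": "step_arm", "payload": {
  "increments": [0,0,0,0,0,0,0,0,0,0,0,0,0,0,0,0,0,0,0,0,0,0,0,0],
  "fingers": 5
}}

```text
time: 63.22
position: [0.4792, 0.0774, 0.1003]
tool_rot: [0.104, 1.568, -0.107]
ft_force: [-1.6, -4.6, 5.5]
grip_width: 0.15
```

{"api": "step_arm", "payload": {
  "increments": [0,0.72,-0.67,0,0,0,0,0.76,-0.62,0,0,0,0,0.8,-0.57,0,0,0,0,0.83,-0.52,0,0,0,0,0.87,-0.46,0,0,0,0,0.89,-0.41,0,0,0,0,0.92,-0.35,0,0,0,0,0.94,-0.28,0,0,0,0,0.96,-0.22,0,0,0,0,0.97,-0.16,0,0,0,0,0.98,-0.1,0,0,0,0,0.98,-0.03,0,0,0]
}}

```text
time: 64.72
position: [0.4496, 0.1906, 0.0995]
tool_rot: [0.105, 1.568, -0.105]
ft_force: [-1.3, -0.8, 3.6]
grip_width: 0.157
```

{"api": "step_arm", "payload": {
  "increments": [0,0.98,0.03,0,0,0,0,0.98,0.1,0,0,0,0,0.97,0.16,0,0,0,0,0.96,0.22,0,0,0,0,0.94,0.28,0,0,0,0,0.92,0.35,0,0,0,0,0.89,0.41,0,0,0,0,0.87,0.46,0,0,0,0,0.83,0.52,0,0,0,0,0.8,0.57,0,0,0,0,0.76,0.62,0,0,0,0,0.72,0.67,0,0,0]
}}

```text
time: 66.22
position: [0.507, 0.289, 0.0991]
tool_rot: [0.104, 1.57, -0.106]
ft_force: [-3.0, -3.2, 3.9]
grip_width: 0.154
```

{"api": "step_arm", "payload": {
  "increments": [0,0,0,0,0,0,0,0,0,0,0,0]
}}

```text
time: 66.47
position: [0.507, 0.2891, 0.0992]
tool_rot: [0.105, 1.569, -0.105]
ft_force: [-1.9, -1.2, -2.2]
grip_width: 0.157
```

{"api": "step_arm", "payload": {
  "increments": [0,0,0,0,0,0,0,0,0,0,0,0,-4,0,0,0,0,0,-4,0,0,0,0,0,-5,0,0,0,0,0,-5,0,0,0,0,0,0,0,-4,0,0,0,0,0,0,0,0,0,0,0,0,0,0,0],
  "fingers": 45
}}

```text
time: 67.6
position: [0.4681, 0.2946, 0.2799]
tool_rot: [0.106, 1.567, -0.104]
ft_force: [0.7, 0.1, 0.5]
grip_width: 0.449
```

Run:
```python
from h import *
for c in ("scene","side"): snap(c,"y_"+c); spot(c,"sippy_tall",2); spot(c,"egg_cup"); spot(c,"dispenser",1);spot(c,"spoon",1);spot(c,"jar",1)
discfit()
rel(); print("sippy tgt",S2W(0,.11),"egg tgt",S2W(.11,0))
a=cv2.imread("pics/y_scene.png"); cv2.imwrite("pics/y_c.png",cv2.resize(a[60:270,200:420],None,fx=2.8,fy=2.8,interpolation=cv2.INTER_CUBIC))
a=cv2.imread("pics/y_side.png"); cv2.imwrite("pics/y_d.png",cv2.resize(a[115:310,140:310],None,fx=3,fy=3,interpolation=cv2.INTER_CUBIC))
```

```text
scene sippy_tall 0.88 [0.614 0.271 0.054] [337. 177.]
scene sippy_tall 0.4 [0.601 0.167 0.053] [304. 183.]
scene egg_cup 0.75 [0.711 0.152 0.053] [315. 213.]
scene egg_cup 0.71 [ 0.562 -0.26  -0.   ] [161. 223.]
scene egg_cup 0.63 [ 0.688 -0.334 -0.001] [144. 268.]
scene dispenser 0.59 [ 0.745 -0.156  0.   ] [214. 266.]
scene spoon 0.89 [ 0.414 -0.04   0.003] [219. 167.]
scene jar 0.68 [0.387 0.426 0.002] [345. 128.]
side sippy_tall 0.73 [0.614 0.28  0.053] [219. 270.]
side egg_cup 0.64 [0.708 0.151 0.054] [194. 233.]
side egg_cup 0.64 [ 0.559 -0.265  0.001] [253. 160.]
side egg_cup 0.64 [ 0.689 -0.332  0.001] [221. 147.]
side egg_cup 0.58 [ 0.738 -0.158  0.005] [201. 176.]
side dispenser 0.74 [0.606 0.273 0.054] [222. 268.]
side spoon 0.51 [ 0.412 -0.042 -0.001] [291. 207.]
side jar 0.74 [ 0.384  0.421 -0.002] [298. 332.]
disc fit [ 0.5971  0.1669 -0.1294] rel 0.005 n 14 [0.003 0.003 0.002 0.003 0.001 0.005 0.105 0.001 0.004 0.002 0.002 0.001
 0.002 0.003]
t 68.5 pos [0.4675 0.2946 0.2796] F [ 0.8  0.  -0. ] w 39.4 toolx [ 0.  0. -1.] jaw ang 1.437
sippy tgt [0.61319593 0.2785139 ] egg tgt [0.7075139  0.15480407]
```

View pics/y_c.png

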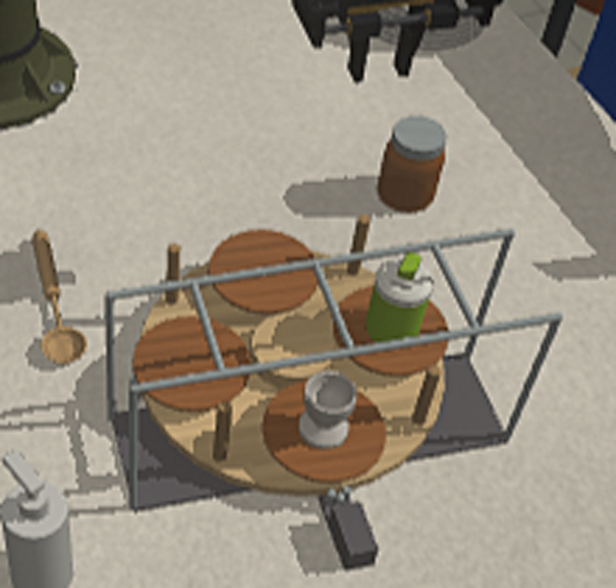

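View pics/y_d.png

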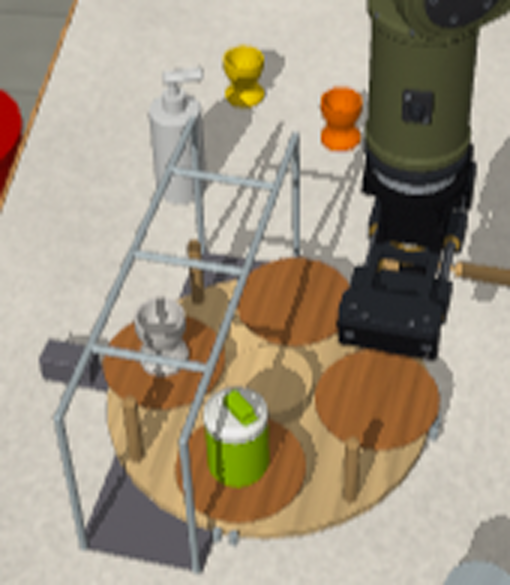

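Run:
```python
from bench import ctrl
print(ctrl.close_job())
```

```text
the job is handed in; nothing more can be done
None
```

I handed the job in at about 68 s of the 210 s. Both cups present, the tall green sippy cup and the white egg cup, stand on their own coasters, with an empty coaster at the front.

- **Sequence:** I first turned the disc about 0.25 rad into a click, since it started between clicks. I then loaded each cup at the front, with a quarter turn after each.
- **Problem on the way:** The sippy cup got knocked about 45 mm off centre on the back coaster. I turned it round to the front, regrasped and recentred it, then turned one more quarter.
- **Final positions:** The sippy cup is on the left coaster, about 3 mm from its centre averaged over the two cameras (7 mm in one, 2 mm in the other). The egg cup is on the back coaster, within about 4–5 mm. Both look upright in the pictures.
- **Disc:** It reads 0.005 rad from a click, with the two lugs on either side of the catch.
- **Other items:** The dispenser, spoon and jar all read within about 5 mm of where they started, with the gripper clear of everything. The side camera's only dispenser hit was a false match on the sippy cup. One disc-fit point in the last check was a false detection about 105 mm off and was outvoted by the others.

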